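Pack the quail eggs and lock the lunch box

TASK

Finish this lunch box: tip all six quail eggs from the steel cup into the empty bay beside the rice ball and stand the cup back upright on the worktop. Then fold the lid right down until it is shut, and only after that fold the clip on its front edge down flat against the front of the box so that it is locked. Do not knock over the jar or push it or the tongs about.

Things in the scene. Friction and masses are not known exactly. Their poses are not given: they have to be found in the camera images.
- lunch_box: white lunch box, 126 (x) x 196 (y) x 60 mm high, 1.1 kg, not fastened, walls 4 mm. Origin: centre of underside; x from the front (clip side, facing the robot) to the back (hinge side), y left, z up. A partition (3 mm thick, top 48 mm up) at y = +20 mm divides it: the left bay holds the rice ball, the right bay (y -94 to +18, x -59 to +59 mm) is empty
- egg_bay (a point): centre of the floor of the empty right bay (118 x 112 mm, walls 54 mm above this floor), at x 0, y -37.5, z 6 mm in the box's frame; axes as the box
- lid (a joint): grey lid, 130 x 198 mm, 7 mm thick, hinged along the back top edge of the box: 0 shut flat on the rim, 1.57 upright, grows as it opens (at most 1.8); it stays where it is left (about 0.13 N m of friction)
- lid_hinge (a point): middle of the lid's hinge line, 67 mm behind the box's centre and 61 mm up; y runs along the hinge. x points from the lid's front edge to the hinge and z out of its upper (outer) face; it turns with the lid
- lid_edge (a point): middle of the lid's front edge, on its outer face, 132 mm from the hinge line; axes turn with the lid as lid_hinge's do
- clip (a joint): white clip, 70 mm wide, 34 long, 5 thick, hinged at the middle of the lid's front edge (hinge line, with the lid shut: 71.5 mm in front of the box's centre, 64 mm above its underside). 0: locked, hanging flat along the front wall (lid shut); 1.57: straight out in the plane of the lid; at most 2.0; stays where left (0.02 N m)
- clip_tip (a point): middle of the clip's free edge, 34 mm from the clip's hinge line
- cup: round steel cup, 75 mm high, open at the top, outer diameter 57 mm at the foot and 69 mm at the rim, wall 2.5 mm, about 0.12 kg; origin: centre of its underside, z up along its axis
- egg0: peeled boiled quail egg, slippery, 23 mm thick and 28 mm long, 11 g, origin at its middle; at first in the cup
- egg1: peeled boiled quail egg, slippery, 23 mm thick and 28 mm long, 11 g, origin at its middle; at first in the cup
- egg2: peeled boiled quail egg, slippery, 23 mm thick and 28 mm long, 11 g, origin at its middle; at first in the cup
- egg3: peeled boiled quail egg, slippery, 23 mm thick and 28 mm long, 11 g, origin at its middle; at first in the cup
- egg4: peeled boiled quail egg, slippery, 23 mm thick and 28 mm long, 11 g, origin at its middle; at first in the cup
- egg5: peeled boiled quail egg, slippery, 23 mm thick and 28 mm long, 11 g, origin at its middle; at first in the cup
- rice_ball: triangular rice ball with a dark band, about 97 x 68 x 25 mm, lying in the box's left bay, origin under its middle
- sesame_jar: bystander: glass jar with a grey lid, diameter 54, 85 mm high, right of the box's rear; origin under its centre
- tongs: bystander: steel tongs 90 x 152 x 13 mm lying at the front left; origin under the middle
Mind the look-alikes: they are no part of the job. What is shaped like the rice_ball but yellow is not meant.

How it is judged (in metres and radians):
On the way, in this order (a step that is already met when the one before it is completed fails the run):
1. all six eggs lie in the right bay, the lid still open (x of egg0 in the frame of egg_bay between -0.059 and 0.059 m and y of egg0 in the frame of egg_bay between -0.057 and 0.057 m and z of egg0 in the frame of egg_bay between -0.005 and 0.045 m and x of egg1 in the frame of egg_bay between -0.059 and 0.059 m and y of egg1 in the frame of egg_bay between -0.057 and 0.057 m and z of egg1 in the frame of egg_bay between -0.005 and 0.045 m and x of egg2 in the frame of egg_bay between -0.059 and 0.059 m and y of egg2 in the frame of egg_bay between -0.057 and 0.057 m and z of egg2 in the frame of egg_bay between -0.005 and 0.045 m and x of egg3 in the frame of egg_bay between -0.059 and 0.059 m and y of egg3 in the frame of egg_bay between -0.057 and 0.057 m and z of egg3 in the frame of egg_bay between -0.005 and 0.045 m and x of egg4 in the frame of egg_bay between -0.059 and 0.059 m and y of egg4 in the frame of egg_bay between -0.057 and 0.057 m and z of egg4 in the frame of egg_bay between -0.005 and 0.045 m and x of egg5 in the frame of egg_bay between -0.059 and 0.059 m and y of egg5 in the frame of egg_bay between -0.057 and 0.057 m and z of egg5 in the frame of egg_bay between -0.005 and 0.045 m and value of joint lid above 0.8 rad), for 0.2 s.
2. the empty cup stands upright on the worktop, the lid still open (angle between cup's own z axis and vertical below 0.1 rad and height (world z) of cup between -0.01 and 0.01 m and contact force between the fingers and cup below 0.1 N and value of joint lid above 0.8 rad), for 0.2 s.
3. the lid is folded shut while the clip is still open (value of joint lid below 0.06 rad and value of joint clip above 0.6 rad), for 0.2 s.
At the end, for the whole second after the job is handed in: All six eggs rest in the right bay and the rice ball in the left, the lid is shut (within 0.06 rad), the clip is folded down against the front (within 0.15 rad), the box stands on the worktop and the cup stands upright (within 0.1 rad) on the worktop, all at rest (x of egg0 in the frame of egg_bay between -0.059 and 0.059 m and y of egg0 in the frame of egg_bay between -0.057 and 0.057 m and z of egg0 in the frame of egg_bay between -0.005 and 0.045 m and x of egg1 in the frame of egg_bay between -0.059 and 0.059 m and y of egg1 in the frame of egg_bay between -0.057 and 0.057 m and z of egg1 in the frame of egg_bay between -0.005 and 0.045 m and x of egg2 in the frame of egg_bay between -0.059 and 0.059 m and y of egg2 in the frame of egg_bay between -0.057 and 0.057 m and z of egg2 in the frame of egg_bay between -0.005 and 0.045 m and x of egg3 in the frame of egg_bay between -0.059 and 0.059 m and y of egg3 in the frame of egg_bay between -0.057 and 0.057 m and z of egg3 in the frame of egg_bay between -0.005 and 0.045 m and x of egg4 in the frame of egg_bay between -0.059 and 0.059 m and y of egg4 in the frame of egg_bay between -0.057 and 0.057 m and z of egg4 in the frame of egg_bay between -0.005 and 0.045 m and x of egg5 in the frame of egg_bay between -0.059 and 0.059 m and y of egg5 in the frame of egg_bay between -0.057 and 0.057 m and z of egg5 in the frame of egg_bay between -0.005 and 0.045 m and linear speed of each of egg0, egg1, egg2, egg3, egg4, egg5 below 0.02 m/s and value of joint lid below 0.06 rad and value of joint clip below 0.15 rad and angle between cup's own z axis and vertical below 0.1 rad and height (world z) of cup between -0.01 and 0.01 m and angle between lunch_box's own z axis and vertical below 0.05 rad and height (world z) of lunch_box between -0.01 and 0.01 m and y of rice_ball in the frame of lunch_box between 0.02 and 0.098 m and z of rice_ball in the frame of lunch_box below 0.04 m and linear speed of each of lunch_box, cup below 0.01 m/s); the robot touches nothing.
It fails at once if the jar is knocked over, or the jar or the tongs are pushed more than 40 mm (angle between sesame_jar's own z axis and vertical above 0.5 rad or distance of any of sesame_jar, tongs from where it was at the start of the episode above 0.04 m).
It also fails if it takes over 72 s, if anything falls off the work surface, if the arm or the gripper's body presses on something with over 40 N, if the wrist force passes 120 N, or if a joint passes its speed limit or range.

ROBOT

A 6-joint arm with a two-finger parallel gripper is mounted at the origin on a cart in front of the work surface, level with it; the furniture and walls round the work are solid. World frame = base frame: x ahead of the robot, y to its left, z up, the work surface at z = 0. Lengths are in mm, angles in rad, forces in N, time in s.
With the tool pointing down it reaches from about 350 to 775 mm from the base axis. Payload 7.3 kg.
Tool frame: the origin (TCP) lies at the very end of the fingers, on their centre line; the grasp point (between the pads) lies 19 mm behind it; x points along the fingers, z is the direction in which the jaws open and shut, and the axes are right-handed (so a half turn about x gives the same grasp; the last joint's range is limited). The gripper opens to 92 mm and grips with 3 to 60 N. Pads are 19 mm wide; open, the fingers measure 130 mm over their backs; the gripper's body (75 mm by 190 mm) begins 47 mm behind the grasp point.
Start: joints at [-1.315, 0.342, 1.524, -0, 1.275, -0.146], TCP at [205.339, -483.201, 198.141] pointing down, gripper open.
Joint ranges: [-2.53, 2.53], [-0.77, 2.02], [0.04, 2.7], [-1, 4.14], [0.28, 2.66], [-3.11, 3.11]. Speed limits (rad/s): [2.57, 2.57, 3.14, 3.14, 3.14, 3.14].

INTERFACE

Orientations are given as [roll, pitch, yaw] about the fixed x, y, z axes, in that order (R = Rz(yaw) Ry(pitch) Rx(roll)).
In Python, from plant import * gives the robot as it stands.
- The arm moves only by the tool carry_out, never from a script. Its argument "rows" is a list of rows, each a list of 4 numbers: the shift along the world's x, y, z in mm, then the turn about the world's z in degrees. In form: [[x, y, z, twist], ...]. A call has 1 to 20 rows; each row is the pose to reach, as a shift and turn from the pose measured when the call began; what a row does not reach only later rows make up. A row lasts 1/12 s, in which the tool goes at most 41.7 mm and 7.16 degrees, less where a joint would pass 70% of its speed; a pose out of reach is approached as far as the arm can. A call with a gripper value outside its range is refused whole. "hand" is the finger opening in mm, from 0 to 91.8, set as the call begins (left out, the last holds). The fingers move at their own pace and stop on an object; the grip force is fixed at half the most. Time passes only in rows, so rows that repeat a pose let the fingers close. It gives the time, the measured TCP pose, the force and the opening at its end, in the units of the state.
- get_obs(): the state, without advancing time (a new reading comes with each control period).
- capture(name): name is "scene" or "side" or "wrist"; returns the picture (480x640x3 uint8, red, green, blue); there is no depth.
- camera_info(name): a dict with "camera_matrix" (3x3 intrinsics, pixels), "pose" (4x4, takes a point from camera to world coordinates); the wrist camera has in their place "mount" (4x4, takes a point from camera to tool coordinates, whose origin is the TCP and whose axes are the tool frame's). Camera axes: x right, y down, z forward; pixel columns grow to the right and rows downward; lengths in mm; the calibration is good to about 2 mm. A picture is of the moment at which its call begins: read the wrist's pose just before it. camera_info takes no time and is no camera call.
- close_job(): hands the job in, once; it reports no verdict.
The state is a dict: "time": time; "joint_positions": joint angles; "dq": joint speeds; "tau": joint torques, N m; "tool_pos": TCP position; "tcp_rot": TCP orientation; "contact_force": force on the tool from outside, world axes, zero at the start; "moment": the same for the moment, N m; "grip_width": finger opening in mm.
Only numpy, scipy, OpenCV 4.12 (cv2) and the standard library are available. Lean on these libraries where they do the work, as an engineer would, in place of code of your own. Each camera call takes 0.05 s, during which the arm holds its last target. There are 200 camera calls.

## Working session

There is one attempt and no reset: what is moved stays moved. The work goes in short steps, Python scripts to look and compute and a tool call to move; the robot and the scene stay as the last step left them, time stands still between calls to the robot, and variables do not carry over. Pictures are saved under pics/ and viewed, about 8 in all and at most 12, crops included, and the job is handed in when it is done.

Besides the shell and the picture viewer there is one more tool, called after "Emit:" by a JSON object that holds its "api" and its "payload", one argument or row to a line. carry_out: Moves the arm, as the interface text tells. Its arguments: {"type":"object","properties":{"rows":{"type":"array"},"hand":{"type":"number"}},"required":["rows"]}

```bash
mkdir -p pics; ls; python3 - <<'E'
from plant import *
import cv2,numpy as np
print(get_obs())
for n in("scene","side"):
    print(n,camera_info(n)); cv2.imwrite(f"pics/{n}0.png",capture(n)[:,:,::-1])
print(camera_info("wrist"))
E
```

```text
pics
{'time': 0.0, 'joint_positions': array([-1.31502145e+00,  3.42763759e-01,  1.52505489e+00, -1.54594101e-05,
        1.27537588e+00, -1.45980903e-01]), 'dq': array([ 0.00031593,  0.00037108, -0.00052897, -0.00064364,  0.00143482,
       -0.00024182]), 'tau': array([-1.55068297e-03, -4.31246459e+01, -2.44213986e+01,  7.15618883e-02,
        5.60708146e-02, -1.35777091e-04]), 'tool_pos': array([ 205.19960135, -482.73289415,  197.41047958]), 'tcp_rot': array([3.00483971, 1.56919438, 1.83580367]), 'contact_force': array([0.06435206, 0.52382582, 1.09831552]), 'moment': array([-0.01208795,  0.02150094,  0.01679917]), 'grip_width': 91.5724671178807}
scene {'camera_matrix': array([[581.45325875,   0.        , 326.56457314],
       [  0.        , 581.45325875, 244.00500343],
       [  0.        ,   0.        ,   1.        ]]), 'pose': array([[-4.30767462e-01, -4.85542828e-01,  7.60715161e-01,
        -3.54643276e+02],
       [-9.02434067e-01,  2.25008910e-01, -3.67401342e-01,
         4.58572972e+02],
       [ 7.22139730e-03, -8.44759820e-01, -5.35096905e-01,
         7.08727917e+02],
   
[... 435 characters left out ...]
02],
       [-1.98575315e-02, -9.04044848e-01, -4.26976101e-01,
         5.06568397e+02],
       [ 0.00000000e+00,  0.00000000e+00,  0.00000000e+00,
         1.00000000e+00]])}
{'camera_matrix': array([[379.2855156 ,   0.        , 318.36887416],
       [  0.        , 379.2855156 , 243.77230827],
       [  0.        ,   0.        ,   1.        ]]), 'mount': array([[ 1.11835567e-03, -2.56865367e-01,  9.66446549e-01,
        -1.87407439e+02],
       [-7.75053972e-04, -9.66447086e-01, -2.56864613e-01,
         6.96020239e+01],
       [ 9.99999074e-01, -4.61782242e-04, -1.27991610e-03,
        -2.42396971e-02],
       [ 0.00000000e+00,  0.00000000e+00,  0.00000000e+00,
         1.00000000e+00]])}
```

View pics/scene0.png

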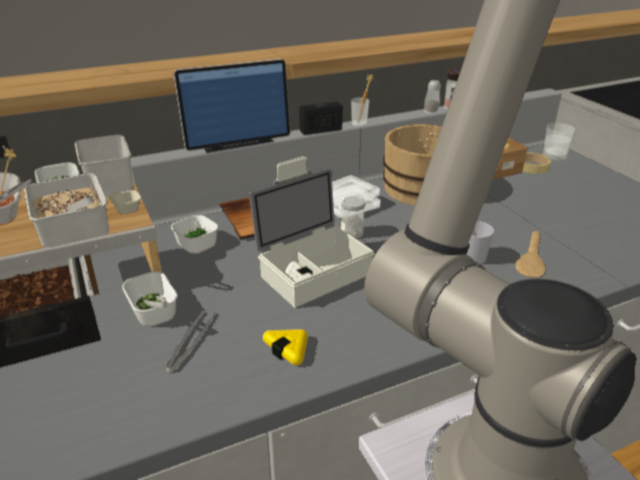

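View pics/side0.png

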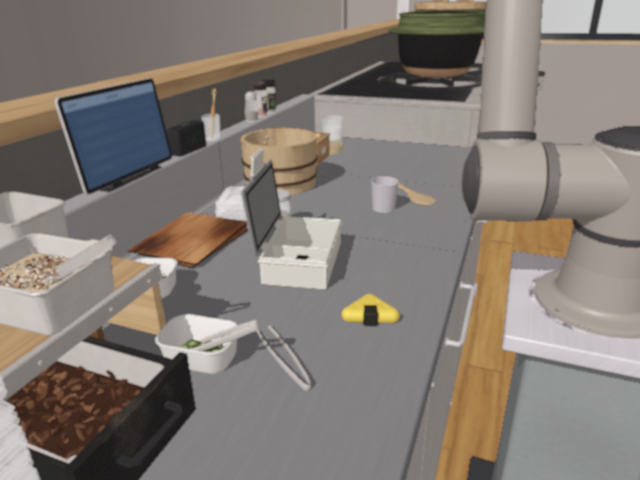

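The scene view shows the open box around (315,265), with the lid up and the clip at (293,168). The cup is half hidden at (480,243), but the side view shows it clear at (384,195). The jar is at (352,216) and the tongs at (190,340). Next I'll zoom in to pick out corners.

```bash
python3 - <<'E'
import cv2,numpy as np
a=cv2.imread("pics/scene0.png")[150:310,240:400]; b=cv2.imread("pics/side0.png")[150:300,230:430]
a=cv2.resize(a,None,fx=3.75,fy=3.75,interpolation=cv2.INTER_CUBIC); b1=cv2.resize(b,None,fx=4,fy=4,interpolation=cv2.INTER_CUBIC)
cv2.imwrite("pics/c1.png",a); cv2.imwrite("pics/c2.png",b1)
E
```

```text
(no output)
```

View pics/c1.png

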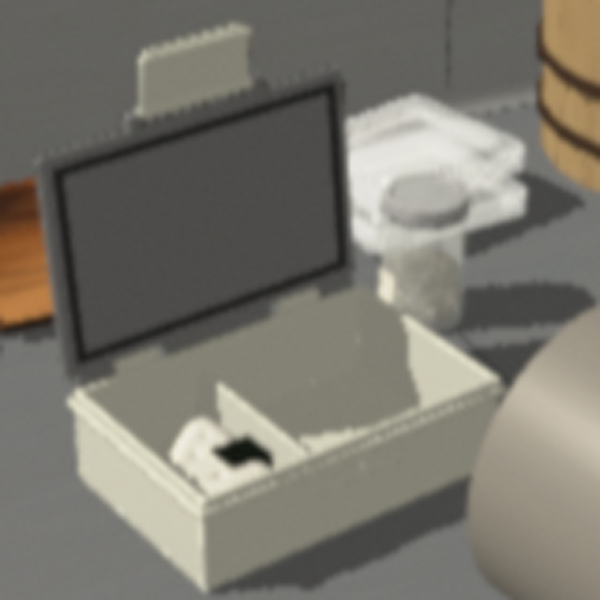

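View pics/c2.png

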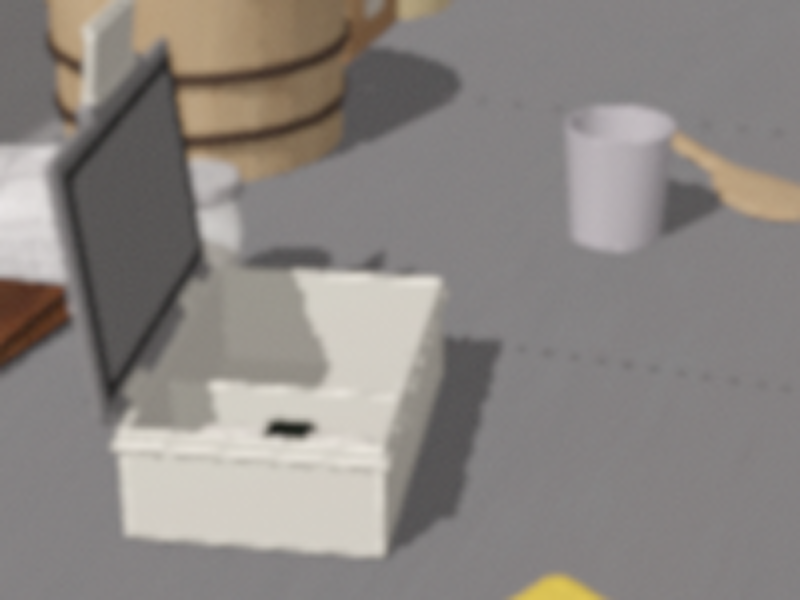

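Corners read from the crops. In scene crop c1 the front-left top is at (207,505), front-right top (500,382), back-left top (72,400) and lid top (43,162)/(340,78). In side crop c2 the cup rim spans 565–676 and the foot's lowest point is at 250. Now I'll fit the poses.

```bash
cat > h.py <<'E'
from plant import *
import cv2,numpy as np
from scipy.optimize import least_squares
CI={n:camera_info(n) for n in("scene","side","wrist")}
def rpy(r):
    from scipy.spatial.transform import Rotation as R
    return R.from_euler('xyz',r).as_matrix()
def wpose(o):
    T=np.eye(4);T[:3,:3]=rpy(o["tcp_rot"]);T[:3,3]=o["tool_pos"]; return T@CI["wrist"]["mount"]
def proj(n,P,pose=None):
    T=np.linalg.inv(CI[n]["pose"] if pose is None else pose); P=np.atleast_2d(P)
    q=(P@T[:3,:3].T+T[:3,3])@CI[n]["camera_matrix"].T
    return q[:,:2]/q[:,2:]
def box(p,P):
    c,s=np.cos(p[2]),np.sin(p[2]); P=np.atleast_2d(P)
    return np.c_[p[0]+c*P[:,0]-s*P[:,1],p[1]+s*P[:,0]+c*P[:,1],P[:,2]]
def lidp(a,P): # P=(r along lid from hinge, y, n out of outer face)
    P=np.atleast_2d(P); c,s=np.cos(a),np.sin(a)
    return np.c_[67-P[:,0]*c+P[:,2]*s,P[:,1],61+P[:,0]*s+P[:,2]*c]
def cam_to_plane(n,uv,z,pose=None):
    T=CI[n]["pose"] if pose is None else pose
    d=T[:3,:3]@np.linalg.solve(CI[n]["camera_matrix"],[*uv,1.]); return T[:3,3]+d*(z-T[2,3])/d[2]
E
python3 - <<'E'
from h import *
S=lambda u:np.array(u)/3.75+[240,150]
D=lambda u:np.array(u)/4+[230,150]
A=np.array([[-63,98,60],[-63,98,0],[63,98,60],[63,98,0],[-63,-98,60]])
us=S([(207,505),(208,590),(72,400),(82,470),(500,382)]); ud=D([(387,460),(387,555),(116,450),(126,535),(443,283)])
def f(p): return np.r_[(proj("scene",box(p,A))-us).ravel(),(proj("side",box(p,A))-ud).ravel()]
r=least_squares(f,[600,0,0]);print(r.x,np.round(r.fun,1))
ls=S([(43,162),(340,78)]); ld=D([(60,170),(165,45)])
L=[[132,99,-3.5],[132,-99,-3.5]]
g=lambda a:np.r_[(proj("scene",box(r.x,lidp(a[0],L)))-ls).ravel(),(proj("side",box(r.x,lidp(a[0],L)))-ld).ravel()]
q=least_squares(g,[1.6]);print("lid",q.x,np.round(q.fun,1))
t=np.linspace(0,6.283,200)
def c(p):
    ri=proj("side",np.c_[p[0]+34.5*np.cos(t),p[1]+34.5*np.sin(t),75+0*t]);fo=proj("side",np.c_[p[0]+28.5*np.cos(t),p[1]+28.5*np.sin(t),0*t])
    return np.array([ri[:,0].min()*4,ri[:,0].max()*4,ri[:,1].min()*4,fo[:,1].max()*4])-[565+920,676+920,103+600,250+600]
k=least_squares(c,[600,-250]);print("cup",k.x,k.fun/4)
print("jar",cam_to_plane("scene",S((428,190)),85),"clip",S((190,40)))
for n in("scene","side"):print(proj(n,box(r.x,[[-30,-37.5,90]])))
E
```

```text
[5.47976236e+02 4.55898702e+01 1.96848495e-01] [-1.4 -0.8 -0.9  1.6 -0.3 -2.5 -1.3  2.9 -0.3 -1.5 -0.  -2.7  0.2  1.5
  1.3 -5.   0.8  1.3  0.3 -1.4]
lid [1.71488803] [-2.  -0.7  0.7 -3.8 -0.2 -1.4  1.8 -3.1]
cup [ 468.40762051 -296.74388274] [ 0.07152974 -0.06995563  0.26549933 -0.20883739]
jar [ 671.89795559 -105.88656946   85.        ] clip [290.66666667 160.66666667]
[[340.20098062 240.33206214]]
[[321.21185087 216.93014913]]
```

```bash
python3 - <<'E'
from h import *
o=get_obs();R=rpy(o["tcp_rot"]);print(np.round(R,3), np.degrees(np.arctan2(R[1,2],R[0,2])))
E
```

```text
[[-0.     0.92   0.391]
 [ 0.001  0.391 -0.92 ]
 [-1.     0.    -0.001]] -66.97929827917737
```

Emit:
{"api": "carry_out", "payload": {
  "rows": [
    [35, 25, 0, -6],
    [70, 50, 0, -12],
    [105, 75, 0, -12],
    [140, 99, 0, -12],
    [175, 124, -10, -12],
    [210, 149, -20, -12],
    [245, 174, -30, -12],
    [263, 186, -40, -12],
    [263, 186, -40, -12],
    [263, 186, -40, -12]
  ]
}}

```text
time: 0.93
tool_pos: [468.8, -295.0, 156.2]
tcp_rot: [-2.683, 1.567, 2.225]
contact_force: [-1.1, -0.4, 0.6]
grip_width: 91.8
```

```bash
python3 - <<'E'
from h import *
o=get_obs();print(o["time"],o["tool_pos"],o["tcp_rot"],o["contact_force"],o["joint_positions"])
im=capture("wrist")[:,:,::-1];cv2.imwrite("pics/w1.png",im);np.save("w1.npy",wpose(o))
E
```

```text
0.9333 [ 468.76731366 -295.02774168  156.21679005] [-2.68332596  1.56702702  2.2250325 ] [-1.11415422 -0.35438679  0.60356033] [-7.00622446e-01  4.32515616e-01  1.50522294e+00  8.64005172e-04
  1.20753599e+00  6.73895913e-01]
```

View pics/w1.png

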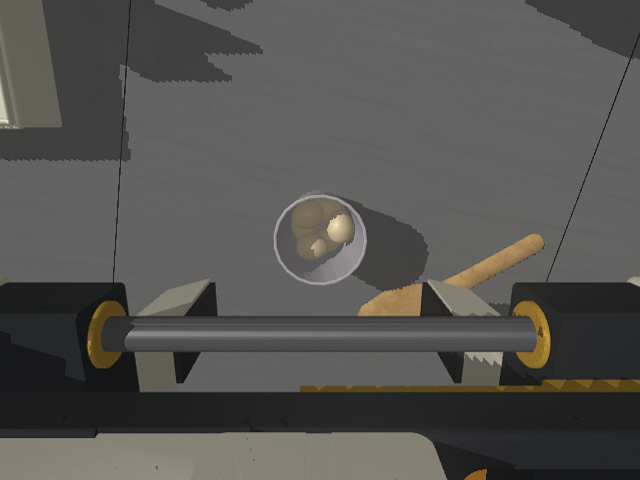

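The wrist picture shows the cup rim centred at (320,240) with a radius of 46 px and the eggs inside. The box's front-right corner is at about (61,127), and the spoon is at (450,275).

```bash
python3 - <<'E'
from h import *
T=np.load("w1.npy")
print(cam_to_plane("wrist",(320,240),75,T),cam_to_plane("wrist",(61,127),0,T),cam_to_plane("wrist",(20,124),60,T))
p=[548,45.6,.197]
print(box(p,[[-63,-98,0],[-63,-98,60]]),proj("wrist",box(p,[[-63,-98,0],[-63,-98,60]]),T))
print(cam_to_plane("wrist",(505,335),65,T),T[:3,3])
E
```

```text
[ 469.66679987 -295.25727529   75.        ] [506.24989624 -58.51788537   0.        ] [508.0750175  -68.60883338  60.        ]
[[505.39990266 -62.83538033   0.        ]
 [505.39990266 -62.83538033  60.        ]] [[ 66.00237465 129.00798022]
 [ 11.83580995 126.19992039]]
[ 418.43044936 -458.31335905   65.        ] [ 537.42788496 -281.92116797  343.50773039]
```

```bash
python3 - <<'E'
from h import *
T=np.load("w1.npy");R=T[:3,:3]
c=np.array([469.5,-295.5]);o=get_obs();M=rpy(o["tcp_rot"])
for uv in[(540,240),(450,270),(420,282),(365,305),(400,312),(480,283)]:
    d=cam_to_plane("wrist",uv,8,T)[:2]-c; print(uv,"along jaw",d@M[:2,2],"fwd",d@M[:2,1])
E
```

```text
(540, 240) along jaw 200.16621098614675 fwd -16.546985722535354
(450, 270) along jaw 120.95308696713424 fwd -45.58668014617831
(420, 282) along jaw 93.88360374063684 fwd -57.558755080822024
(365, 305) along jaw 42.99058961576837 fwd -81.11654160939338
(400, 312) along jaw 76.84740445169803 fwd -88.28541737840315
(480, 283) along jaw 150.2715953576251 fwd -58.393051171647826
```

Emit:
{"api": "carry_out", "payload": {
  "rows": [
    [1, 0, -35, 0],
    [1, 0, -70, 0],
    [1, 0, -100, 0],
    [1, 0, -125, 0],
    [1, 0, -133, 0],
    [1, 0, -133, 0],
    [1, 0, -133, 0]
  ]
}}

```text
time: 1.57
tool_pos: [469.1, -297.5, 25.0]
tcp_rot: [-2.818, 1.57, 2.087]
contact_force: [0.9, -0.3, -0.1]
grip_width: 91.6
```

Emit:
{"api": "carry_out", "payload": {
  "rows": [
    [0, 0, 0, 0],
    [0, 0, 0, 0],
    [0, 0, 0, 0],
    [0, 0, 0, 0],
    [0, 0, 0, 0],
    [0, 0, 0, 0],
    [0, 0, 0, 0],
    [0, 0, 0, 0]
  ],
  "hand": 50
}}

```text
time: 2.23
tool_pos: [469.6, -297.4, 26.0]
tcp_rot: [2.291, 1.57, 0.913]
contact_force: [-0.3, 2.9, 6.5]
grip_width: 67.3
```

Emit:
{"api": "carry_out", "payload": {
  "rows": [
    [0, 0, 8, 0],
    [0, 0, 16, 0],
    [0, 0, 25, 0],
    [0, 0, 35, 0],
    [0, 0, 35, 0],
    [0, 0, 35, 0]
  ]
}}

```text
time: 2.73
tool_pos: [470.0, -297.9, 61.9]
tcp_rot: [1.015, 1.569, -0.363]
contact_force: [-1.3, 0.1, -3.0]
grip_width: 67.2
```

```bash
python3 - <<'E'
from h import *
o=get_obs();print(o["time"],o["tool_pos"],o["contact_force"],o["moment"],o["grip_width"])
a=capture("side")[:,:,::-1][110:270,290:490];b=capture("wrist")[:,:,::-1][150:390,160:480]
cv2.imwrite("pics/m1.png",np.hstack([cv2.resize(a,(400,320)),cv2.resize(b,(400,320))]))
E
```

```text
2.7333 [ 469.96781948 -297.85311926   61.89215457] [-1.28909768  0.12406047 -2.95061598] [ 0.03291097 -0.02775782  0.02918265] 67.2439288143122
```

View pics/m1.png

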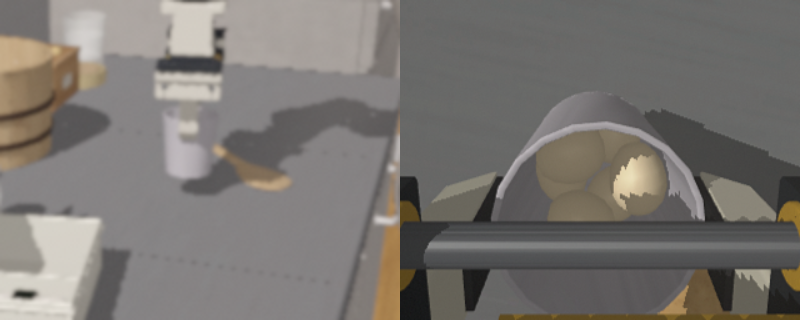

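The cup is held upright with its eggs inside. The pads touch it near the rim: the opening is 67.2 mm, which puts the contact about 64 mm above the foot. A move row can't tilt the tool, so I'll lift high and see how the arm behaves at its reach limit, because that decides how I pour.

Emit:
{"api": "carry_out", "payload": {
  "rows": [
    [0, 0, 40, 0],
    [0, 0, 80, 0],
    [0, 0, 120, 0],
    [0, 0, 160, 0],
    [0, 0, 200, 0],
    [0, 0, 240, 0],
    [0, 0, 280, 0],
    [0, 0, 320, 0],
    [0, 0, 360, 0],
    [0, 0, 400, 0],
    [0, 0, 440, 0],
    [0, 0, 480, 0],
    [0, 0, 520, 0],
    [0, 0, 560, 0],
    [0, 0, 600, 0],
    [0, 0, 640, 0]
  ]
}}

```text
time: 4.17
tool_pos: [390.2, -247.5, 628.6]
tcp_rot: [-2.662, 1.533, 2.242]
contact_force: [-0.2, 1.3, -0.5]
grip_width: 66.7
```

```bash
python3 - <<'E'
from h import *
o=get_obs();print(o["joint_positions"],o["contact_force"],o["moment"],o["grip_width"]);print(rpy(o["tcp_rot"]).round(3))
E
```

```text
[-0.73596184  0.48879627  0.03609024  0.01300557  2.65369704  0.65417156] [-0.22415547  1.34469659 -0.45054439] [ 0.07576345 -0.06574942  0.00023928] 66.66286741175439
[[-0.023  0.981  0.19 ]
 [ 0.029  0.191 -0.981]
 [-0.999 -0.017 -0.033]]
```

At the limit the arm trades off position and tilts the tool only about 2°, so that won't pour the cup. It also put joint 3 at its edge, so I won't go there again.

New plan: re-grip the cup right at its rim, where it can pivot between the pads. Then hook its foot over the box's front wall so that it tips past horizontal. First I'll put the cup back down.

Emit:
{"api": "carry_out", "payload": {
  "rows": [
    [10, -6, -15, 0],
    [25, -15, -45, 0],
    [40, -25, -80, 0],
    [55, -35, -115, 0],
    [70, -45, -150, 0],
    [80, -50, -188, 0],
    [80, -50, -228, 0],
    [80, -50, -268, 0],
    [80, -50, -308, 0],
    [80, -50, -348, 0],
    [80, -50, -388, 0],
    [80, -50, -428, 0],
    [80, -50, -468, 0],
    [80, -50, -508, 0],
    [80, -50, -540, 0],
    [80, -50, -560, 0],
    [80, -50, -565, 0],
    [80, -50, -565, 0]
  ]
}}

```text
time: 5.67
tool_pos: [469.2, -296.7, 61.8]
tcp_rot: [-2.642, 1.529, 2.262]
contact_force: [0.6, -0.0, -1.5]
grip_width: 66.6
```

```bash
python3 - <<'E'
from h import *
o=get_obs();print(o["time"],o["joint_positions"],o["tool_pos"],o["contact_force"],o["moment"],o["grip_width"]);print(rpy(o["tcp_rot"]).round(3))
a=capture("side")[:,:,::-1][110:270,290:490];b=capture("wrist")[:,:,::-1][150:390,160:480]
cv2.imwrite("pics/m2.png",np.hstack([cv2.resize(a,(400,320)),cv2.resize(b,(400,320))]))
E
```

```text
5.6667 [-0.70642081  0.56001441  1.57936974  0.00830271  1.04327006  0.66809678] [ 469.20895643 -296.68278897   61.81997815] [ 0.6342013  -0.01849223 -1.46754851] [-0.05108923  0.00972824 -0.00371598] 66.58640814696727
[[-0.027  0.981  0.19 ]
 [ 0.032  0.191 -0.981]
 [-0.999 -0.02  -0.037]]
```

Emit:
{"api": "carry_out", "payload": {
  "rows": [
    [0, 0, -15, 0],
    [0, 0, -28, 0],
    [0, 0, -32, 0],
    [0, 0, -34, 0],
    [0, 0, -36, 0],
    [0, 0, -36, 0]
  ]
}}

```text
time: 6.27
tool_pos: [471.5, -298.6, 29.7]
tcp_rot: [-2.681, 1.537, 2.224]
contact_force: [-0.2, 0.5, -1.4]
grip_width: 66.7
```

Emit:
{"api": "carry_out", "payload": {
  "rows": [
    [0, 0, 0, 0],
    [0, 0, 0, 0],
    [0, 0, 0, 0],
    [0, 0, 0, 0],
    [0, 0, 10, 0],
    [0, 0, 20, 0],
    [0, 0, 26, 0],
    [0, 0, 26, 0],
    [0, 0, 26, 0]
  ],
  "hand": 85
}}

```text
time: 7.02
tool_pos: [471.9, -299.0, 56.5]
tcp_rot: [-2.692, 1.539, 2.212]
contact_force: [-0.8, -1.3, -1.0]
grip_width: 84.8
```

```bash
python3 - <<'E'
from h import *
o=get_obs();print(o["time"],o["tool_pos"],o["contact_force"],o["moment"],o["grip_width"]);print(rpy(o["tcp_rot"]).round(3))
a=capture("side")[:,:,::-1][110:270,290:490];b=capture("wrist")[:,:,::-1][150:390,160:480]
cv2.imwrite("pics/m3.png",np.hstack([cv2.resize(a,(400,320)),cv2.resize(b,(400,320))]))
E
```

```text
7.0167 [ 471.87787717 -298.96633911   56.5263293 ] [-0.77241744 -1.31177144 -0.99424914] [-0.02817029 -0.00482745  0.00904593] 84.82785208510334
[[-0.019  0.981  0.191]
 [ 0.026  0.191 -0.981]
 [-0.999 -0.014 -0.029]]
```

View pics/m3.png

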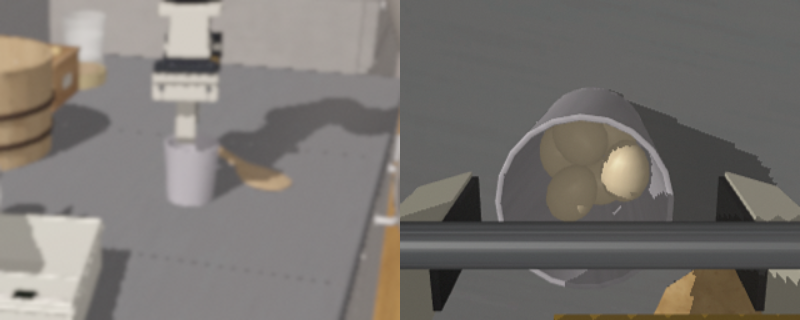

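The cup stands upright with its eggs in. In the right half of the picture its rim spans x 497–673 and y 113–285, slightly left of the jaw centre.

```bash
python3 - <<'E'
from h import *
o=get_obs();T=wpose(o);M=rpy(o["tcp_rot"])
t=np.linspace(0,6.28,200)
def f(p):
    q=proj("wrist",np.c_[p[0]+34.5*np.cos(t),p[1]+34.5*np.sin(t),75+0*t],T)
    return np.array([q[:,0].min(),q[:,0].max(),q[:,1].min(),q[:,1].max()])-[237.6,378,235,364]
k=least_squares(f,[470,-298]);print(k.x,k.fun)
d=np.r_[k.x,75]-o["tool_pos"];print("in tool frame",d@M)
E
```

```text
[ 466.11094587 -294.36780308] [-1.84444065  1.77751278 -1.619487    2.21651111]
in tool frame [-19.1345789   -4.66039948  -5.68143899]
```

Emit:
{"api": "carry_out", "payload": {
  "rows": [
    [-5, 4, -3, 0],
    [-6, 5, -6, 0],
    [-6, 5, -6, 0],
    [-6, 5, -6, 0]
  ]
}}

```text
time: 7.45
tool_pos: [465.0, -293.2, 49.1]
tcp_rot: [-2.673, 1.536, 2.232]
contact_force: [0.2, -0.8, -0.2]
grip_width: 84.8
```

Emit:
{"api": "carry_out", "payload": {
  "rows": [
    [0, 0, 0, 0],
    [0, 0, 0, 0],
    [0, 0, 0, 0],
    [0, 0, 0, 0],
    [0, 0, 0, 0],
    [0, 0, 0, 0],
    [0, 0, 10, 0],
    [0, 0, 25, 0],
    [0, 0, 45, 0],
    [0, 0, 70, 0],
    [0, 0, 100, 0],
    [0, 0, 100, 0]
  ],
  "hand": 50
}}

```text
time: 8.45
tool_pos: [467.5, -295.2, 155.6]
tcp_rot: [-2.762, 1.546, 2.142]
contact_force: [0.6, -0.5, -0.0]
grip_width: 49.9
```

```bash
python3 - <<'E'
from h import *
o=get_obs();print(o["time"],o["tool_pos"],o["contact_force"],o["grip_width"]);print(rpy(o["tcp_rot"]).round(3))
p=[548,46.5,.197]
for th,s in[(0,15),(30,15),(60,17),(80,17),(90,20),(100,20),(105,22)]:
    a=np.radians(th);w=28.5+.08*s;L=75-s
    x=-62+L*np.sin(a)-w*np.cos(a);z=60+L*np.cos(a)+w*np.sin(a)
    q=box(p,[[x,-34,z-25]])[0];print(th,q.round(0),(q-o["tool_pos"]).round(0))
print(box(p,[[-120,-34,0],[-62,-34,0]]))
E
```

```text
8.45 [ 467.48849247 -295.21728555  155.62958597] [ 0.60212614 -0.49499959 -0.01279395] 49.857902882118054
[[-0.013  0.982  0.191]
 [ 0.021  0.191 -0.981]
 [-1.    -0.009 -0.023]]
0 [465.  -5.  95.] [ -3. 290. -61.]
30 [498.   2. 102.] [ 31. 297. -54.]
60 [528.   8.  90.] [ 61. 303. -66.]
80 [545.  11.  74.] [ 77. 306. -81.]
90 [548.  12.  65.] [ 80. 307. -91.]
100 [552.  13.  55.] [  85.  308. -101.]
105 [552.  13.  51.] [  84.  308. -105.]
[[436.97577925 -10.32976691   0.        ]
 [493.85395338   1.02247109   0.        ]]
```

```bash
python3 - <<'E'
from h import *
o=get_obs()
a=capture("side")[:,:,::-1][110:270,290:490];b=capture("wrist")[:,:,::-1]
cv2.imwrite("pics/m4.png",np.hstack([cv2.resize(a,(400,320)),cv2.resize(b,(400,320))]));cv2.imwrite("pics/w4.png",b);np.save("w4.npy",wpose(o))
E
```

```text
(no output)
```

View pics/m4.png

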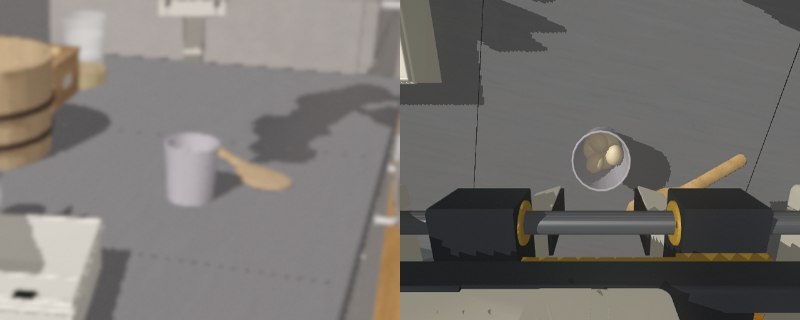

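```bash
python3 - <<'E'
from h import *
T=np.load("w4.npy");o=get_obs();M=rpy(o["tcp_rot"])
im=cv2.imread("pics/w4.png")
c=cam_to_plane("wrist",(321,240.5),75,T);print(c,(c-o["tool_pos"])@M)
E
```

```text
[ 467.40540257 -294.75561585   75.        ] [75.87060732  2.60049132  3.55613897]
```

The cup still stands with its eggs in. The grip slipped because I lifted before the fingers had finished closing. I'll try again a little deeper and wait longer.

Emit:
{"api": "carry_out", "payload": {
  "rows": [
    [0, 0, 0, 0],
    [0, 0, 0, 0],
    [0, 0, 0, 0],
    [0, 0, 0, 0],
    [0, 0, 0, 0],
    [0, 0, 0, 0],
    [0, 0, 0, 0],
    [0, 0, 0, 0],
    [0, 0, 0, 0],
    [0, 0, 0, 0],
    [0, 0, 0, 0],
    [-0.5, 1, -35, 0],
    [-0.5, 1, -70, 0],
    [-0.5, 1, -95, 0],
    [-0.5, 1, -110, 0],
    [-0.5, 1, -111, 0],
    [-0.5, 1, -111, 0]
  ],
  "hand": 88
}}

```text
time: 9.97
tool_pos: [464.9, -292.5, 39.5]
tcp_rot: [-2.686, 1.538, 2.218]
contact_force: [-0.9, -0.5, 0.6]
grip_width: 88.0
```

Emit:
{"api": "carry_out", "payload": {
  "rows": [
    [0, 0, 0, 0],
    [0, 0, 0, 0],
    [0, 0, 0, 0],
    [0, 0, 0, 0],
    [0, 0, 0, 0],
    [0, 0, 0, 0],
    [0, 0, 0, 0],
    [0, 0, 0, 0],
    [0, 0, 0, 0],
    [0, 0, 0, 0],
    [0, 0, 0, 0]
  ],
  "hand": 50
}}

```text
time: 10.88
tool_pos: [465.5, -293.2, 40.6]
tcp_rot: [-2.701, 1.54, 2.204]
contact_force: [-0.3, -1.3, 5.3]
grip_width: 66.3
```

Emit:
{"api": "carry_out", "payload": {
  "rows": [
    [0, 0, 5, 0],
    [0, 0, 12, 0],
    [0, 0, 22, 0],
    [0, 0, 35, 0],
    [0, 0, 50, 0],
    [0, 0, 50, 0]
  ]
}}

```text
time: 11.38
tool_pos: [466.9, -294.2, 93.8]
tcp_rot: [-2.749, 1.545, 2.156]
contact_force: [0.8, -0.6, -0.8]
grip_width: 66.4
```

Emit:
{"api": "carry_out", "payload": {
  "rows": [
    [-3, 25, 5, 0],
    [-6, 60, 12, 0],
    [-10, 95, 12, 0],
    [-14, 130, 12, 0],
    [-18, 165, 12, 0],
    [-22, 200, 12, 0],
    [-26, 235, 12, 0],
    [-30, 265, 12, 0],
    [-32, 280, 12, 0],
    [-32, 284, 12, 0],
    [-32, 284, 12, 0]
  ]
}}

```text
time: 12.3
tool_pos: [434.7, -9.3, 105.8]
tcp_rot: [-2.748, 1.545, 2.159]
contact_force: [1.1, 0.3, -1.6]
grip_width: 66.3
```

```bash
python3 - <<'E'
from h import *
o=get_obs();print(o["time"],o["tool_pos"],o["contact_force"],o["grip_width"]);print(rpy(o["tcp_rot"]).round(3))
a=capture("scene")[:,:,::-1][150:330,230:430];b=capture("wrist")[:,:,::-1]
cv2.imwrite("pics/m5.png",np.hstack([cv2.resize(a,(400,360)),cv2.resize(b,(400,360))]));cv2.imwrite("pics/w5.png",b);np.save("w5.npy",wpose(o))
E
```

```text
12.3 [434.72622787  -9.33937795 105.79765224] [ 1.14872709  0.34275913 -1.59373697] 66.25070300459313
[[-0.014  0.981  0.193]
 [ 0.021  0.193 -0.981]
 [-1.    -0.01  -0.024]]
```

View pics/m5.png

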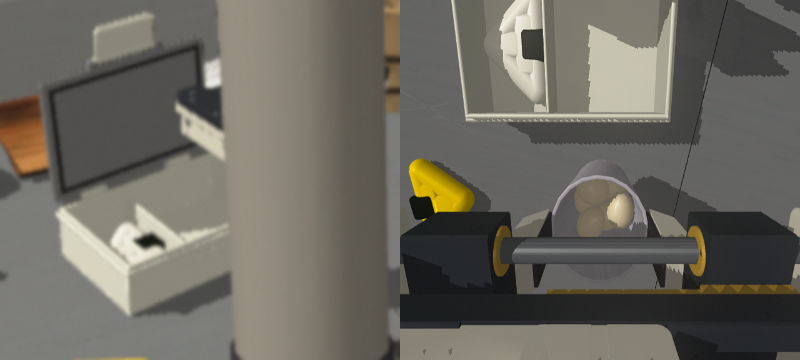

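The cup is held and the eggs are in it. In the wrist half the box's front rim runs from (466,118) to (670,120), and the partition end is at (546,113). From those I'll refine the box pose and compute the pour arc.

```bash
python3 - <<'E'
from h import *
T=np.load("w5.npy");o=get_obs()
A=np.array([cam_to_plane("wrist",u,60,T)[:2] for u in[(105.6,157),(432,160)]])
B=cam_to_plane("wrist",(233.6,150.7),48,T)
d=A[0]-A[1];yaw=np.arctan2(-d[0],d[1]);print(A,np.linalg.norm(d),yaw,B)
m=A.mean(0);c=m+63*np.array([np.cos(yaw),np.sin(yaw)]);p=[*c,yaw];print("box",p)
q=box([0,0,-yaw],[[B[0]-c[0],B[1]-c[1],0]]);print("partition y",q)
a0=65
for th,s in[(0,15),(15,15),(30,15),(45,15),(60,17),(75,18),(85,20),(95,22),(103,22)]:
    a=np.radians(th);w=28.5+.08*s;L=a0-s
    x=-62+L*np.sin(a)-w*np.cos(a);z=60+L*np.cos(a)+w*np.sin(a)
    q=box(p,[[x,-34,z-25]])[0];print(th,(q-o["tool_pos"]).round(1),q[2])
E
```

```text
[[469.27485026 130.59058833]
 [505.62019137 -62.77166247]] 196.74842783208317 0.18579714782158788 [487.12679878  57.2667798   48.        ]
box [np.float64(549.3632470767186), np.float64(45.54745421684), np.float64(0.18579714782158788)]
partition y [[-59.00040456  23.01456822   0.        ]]
0 [ 30.3   6.  -20.8] 85.0
15 [ 44.    8.6 -14.8] 90.98321695399828
30 [ 58.8  11.4 -12.6] 93.15127018922193
45 [ 73.6  14.2 -14.4] 91.35641046056784
60 [ 85.7  16.4 -20.9] 84.85951855700334
75 [ 96.5  18.5 -29.7] 76.08431435891318
85 [101.   19.3 -36.9] 68.90746883620616
95 [104.2  19.9 -44.4] 61.397154626106925
103 [107.4  20.5 -51. ] 54.811542823615014
```

Emit:
{"api": "carry_out", "payload": {
  "rows": [
    [10, 2, -14, 0],
    [22, 4, -21, 0],
    [30, 6, -21, 0],
    [37, 7, -18, 0],
    [44, 8.6, -15, 0],
    [51, 10, -13.5, 0],
    [59, 11.4, -12.5, 0],
    [66, 13, -13.5, 0],
    [73, 14, -14.5, 0],
    [73, 14, -14.5, 0]
  ]
}}

```text
time: 13.23
tool_pos: [510.2, 3.5, 91.8]
tcp_rot: [-2.844, 1.547, 2.061]
contact_force: [-2.1, 0.6, 3.7]
grip_width: 65.8
```

```bash
python3 - <<'E'
from h import *
o=get_obs();print(o["time"],o["tool_pos"],o["contact_force"],o["moment"],o["grip_width"])
a=capture("side")[:,:,::-1][110:290,230:430];b=capture("wrist")[:,:,::-1]
cv2.imwrite("pics/m6.png",np.hstack([cv2.resize(a,(400,360)),cv2.resize(b,(400,360))]));np.save("w6.npy",wpose(o))
E
```

```text
13.2333 [510.1634248    3.51755286  91.77962228] [-2.07353979  0.62419143  3.68946109] [ 0.08359796  0.52865103 -0.02816054] 65.76754055646846
```

View pics/m6.png

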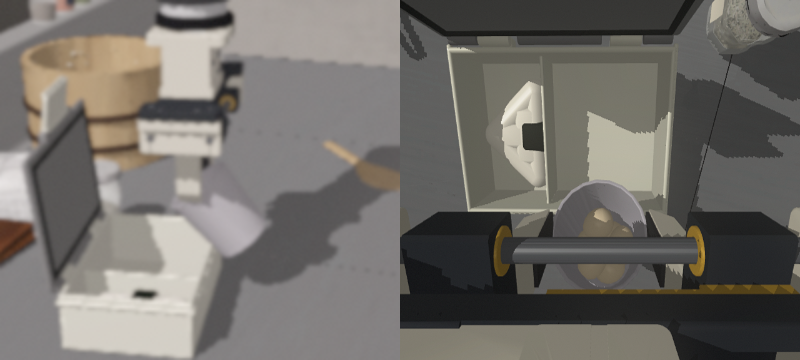

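The cup is tilted about 45° with its eggs still in. The box looks unmoved and the forces are small. Continuing along the arc.

Emit:
{"api": "carry_out", "payload": {
  "rows": [
    [5, 2, -3, 0],
    [10, 3, -7, 0],
    [14, 4, -10, 0],
    [18, 5, -13, 0],
    [21, 5.5, -16, 0],
    [23, 6, -19, 0],
    [25.5, 6.5, -23, 0],
    [27, 7, -26, 0],
    [29, 7, -30, 0],
    [30, 7, -33, 0],
    [31, 7, -36, 0],
    [31, 7, -36, 0],
    [31, 7, -36, 0],
    [31, 7, -36, 0]
  ]
}}

```text
time: 14.5
tool_pos: [544.5, 10.4, 57.4]
tcp_rot: [3.068, 1.55, 1.69]
contact_force: [6.6, 3.2, 8.1]
grip_width: 66.0
```

```bash
python3 - <<'E'
from h import *
o=get_obs();print(o["time"],o["tool_pos"],o["contact_force"],o["moment"],o["grip_width"])
a=capture("side")[:,:,::-1][110:290,230:430];b=capture("wrist")[:,:,::-1]
cv2.imwrite("pics/m7.png",np.hstack([cv2.resize(a,(400,360)),cv2.resize(b,(400,360))]));np.save("w7.npy",wpose(o))
E
```

```text
14.5 [544.45357523  10.44132611  57.41506403] [6.63333127 3.16860588 8.14745325] [ 0.52091466 -0.78293991 -0.02701139] 66.03982063246652
```

View pics/m7.png

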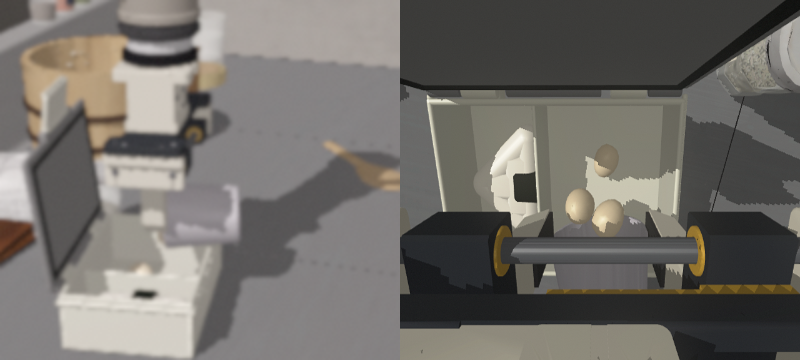

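Tilt is about 90° and three eggs are out, at about (606,160), (578,206) and (608,216). I'll go a bit lower and shake gently.

Emit:
{"api": "carry_out", "payload": {
  "rows": [
    [1, 0, -3, 0],
    [2, 0.5, -6, 0],
    [3, 0.5, -8, 0],
    [3, 0.5, -8, 0],
    [3, 0.5, -8, 0],
    [13, 2.5, -8, 0],
    [0, 0, -8, 0],
    [13, 2.5, -8, 0],
    [0, 0, -8, 0],
    [13, 2.5, -8, 0],
    [0, 0, -8, 0],
    [6, 1, -8, 0],
    [6, 1, -8, 0]
  ]
}}

```text
time: 15.68
tool_pos: [552.1, 11.5, 49.5]
tcp_rot: [2.953, 1.55, 1.574]
contact_force: [2.4, 0.9, 2.7]
grip_width: 65.7
```

```bash
cat > eggs.py <<'E'
from h import *
o=get_obs();print(o["time"],o["tool_pos"],o["contact_force"],o["moment"],o["grip_width"])
b=capture("wrist")[:,:,::-1].copy();import sys;n=sys.argv[1];cv2.imwrite(f"pics/{n}.png",b);np.save(n+".npy",wpose(o))
h=cv2.cvtColor(b,cv2.COLOR_BGR2HSV);m=cv2.inRange(h,(8,60,50),(20,150,255))
k,l,s,c=cv2.connectedComponentsWithStats(m)
for i in range(1,k):
    if s[i,4]>80:print(s[i],c[i].round())
E
python3 eggs.py w8;python3 - <<'E'
import cv2
b=cv2.imread("pics/m7.png");h=cv2.cvtColor(b,cv2.COLOR_BGR2HSV)
for p in[(606,158),(578,206),(606,213),(640,180),(600,186),(610,130),(515,150)]:print(p,h[p[1],p[0]])
E
```

```text
15.6833 [552.09509702  11.47325681  49.52990038] [2.37816975 0.86788121 2.73446872] [ 0.24948591 -0.35240659 -0.01541173] 65.68286120216675
[ 233  158   52   80 2513] [257. 195.]
[ 336  179   40   47 1166] [356. 203.]
[ 279  206   39   45 1054] [299. 228.]
[ 374  219   39   44 1087] [392. 240.]
[ 234  241   39   44 1108] [253. 262.]
[335 385  56   2  83] [363. 386.]
(606, 158) [ 19  60 137]
(578, 206) [ 19  62 205]
(606, 213) [ 20  63 210]
(640, 180) [ 27  28 200]
(600, 186) [ 25  30 202]
(610, 130) [ 28  30 127]
(515, 150) [ 25  25 223]
```

The segmentation shows six eggs in the bay: four single blobs of about 1100 px and one merged pair of 2513 px. Backing out along the arc.

Emit:
{"api": "carry_out", "payload": {
  "rows": [
    [-3, 0, 10, 0],
    [-7, -1, 20, 0],
    [-14, -2, 30, 0],
    [-25, -4, 40, 0],
    [-38, -6, 44, 0],
    [-52, -9, 46, 0],
    [-66, -12, 44, 0],
    [-80, -15, 42, 0],
    [-95, -18, 45, 0],
    [-115, -21, 55, 0],
    [-135, -25, 65, 0],
    [-150, -28, 65, 0],
    [-150, -28, 65, 0]
  ]
}}

```text
time: 16.82
tool_pos: [399.0, -16.5, 115.5]
tcp_rot: [2.997, 1.55, 1.617]
contact_force: [-0.5, 0.2, -1.4]
grip_width: 65.8
```

```bash
python3 eggs.py w9; python3 - <<'E'
from h import *
o=get_obs();a=capture("side")[:,:,::-1][130:290,250:450];b=cv2.imread("pics/w9.png");c=cv2.imread("pics/w8.png")
cv2.imwrite("pics/m9.png",np.vstack([np.hstack([cv2.resize(a,(400,300)),cv2.resize(c,(400,300))]),np.hstack([cv2.resize(b,(400,300)),cv2.resize(capture("scene")[150:310,230:430,::-1],(400,300))])]))
E
```

```text
16.8167 [398.95094533 -16.50884369 115.47048822] [-0.51351458  0.19785667 -1.37415357] [ 0.03675046 -0.05794037  0.063675  ] 65.80486660926758
[247   0  34  34 705] [264.  14.]
[375   0  25  10 131] [386.   3.]
[355 385  71   2  86] [390. 386.]
```

View pics/m9.png

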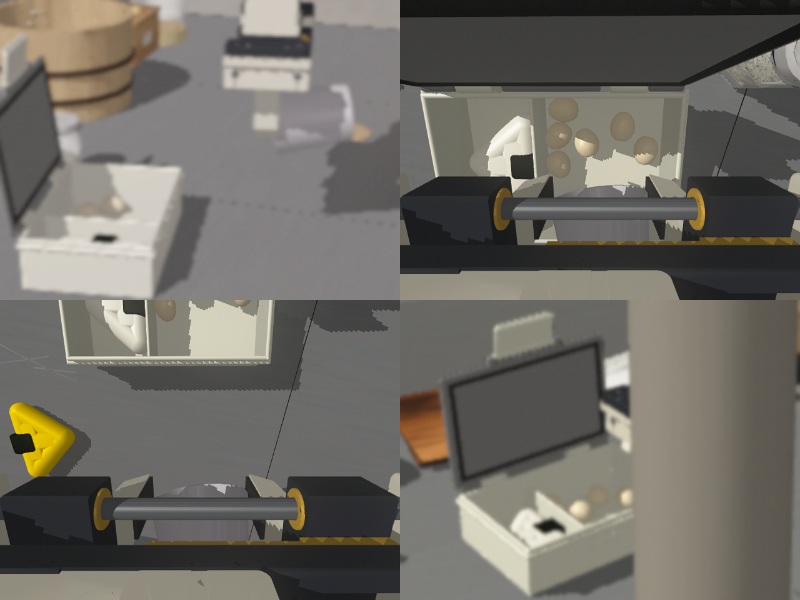

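The top-right panel shows all six eggs in the bay, at (564,108), (558,134), (558,164), (586,143), (622,127) and (645,150). Pad friction holds the empty cup horizontal with its mouth forward. That was view 12, the last, so from here I work from numbers only.

To upright the cup I'll carry it to a free spot just above the worktop and ease the grip, so the foot swings down under gravity.

Emit:
{"api": "carry_out", "payload": {
  "rows": [
    [0, -30, -10, 0],
    [0, -60, -30, 0],
    [0, -90, -50, 0],
    [0, -100, -62, 0],
    [0, -100, -65, 0],
    [0, -100, -65, 0]
  ]
}}

```text
time: 17.47
tool_pos: [402.4, -116.5, 49.2]
tcp_rot: [2.972, 1.549, 1.591]
contact_force: [1.0, 0.4, -0.2]
grip_width: 65.9
```

Emit:
{"api": "carry_out", "payload": {
  "rows": [
    [0, 0, 0, 0],
    [0, 0, 0, 0],
    [0, 0, 0, 0]
  ],
  "hand": 65
}}

```text
time: 17.72
tool_pos: [403.0, -115.9, 49.9]
tcp_rot: [2.922, 1.549, 1.542]
contact_force: [-0.3, -1.0, -0.8]
grip_width: 65.8
```

Emit:
{"api": "carry_out", "payload": {
  "rows": [
    [0, 0, 0, 0],
    [0, 0, 0, 0],
    [0, 0, 0, 0]
  ],
  "hand": 65.6
}}

```text
time: 17.97
tool_pos: [403.3, -115.7, 50.3]
tcp_rot: [2.879, 1.55, 1.5]
contact_force: [-0.8, -0.4, -1.1]
grip_width: 66.4
```

```bash
cat > look.py <<'E'
from h import *
import sys
o=get_obs();print(o["time"],o["tool_pos"],o["contact_force"],o["moment"],o["grip_width"])
b=capture("wrist");cv2.imwrite(f"pics/{sys.argv[1]}.png",b[:,:,::-1]);np.save(sys.argv[1]+".npy",wpose(o))
# cup-coloured (purplish steel) pixels in side view
s=capture("side");cv2.imwrite(f"pics/{sys.argv[1]}s.png",s[:,:,::-1])
i=s.astype(int);m=((i[...,2]-i[...,1]>6)&(i[...,0]-i[...,1]>2)&(i[...,1]>70)).astype(np.uint8);m[:100]=0
k,l,st,c=cv2.connectedComponentsWithStats(cv2.morphologyEx(m,cv2.MORPH_OPEN,np.ones((3,3))))
for j in range(1,k):
    if st[j,4]>100:print("side blob",st[j],c[j].round())
E
python3 look.py a1; python3 - <<'E'
import cv2
b=cv2.imread("pics/m9.png")
print(b[110,320],b[100,310],b[130,325],b[200,350])
E
```

```text
17.9667 [ 403.26022878 -115.69564091   50.28987958] [-0.76215191 -0.35969857 -1.06043676] [-0.01254369 -0.03444974  0.01183423] 66.3989935156665
[138 135 140] [133 130 136] [130 126 132] [92 92 94]
```

```bash
cat > cupblob.py <<'E'
import cv2,numpy as np,sys
from scipy.ndimage import label
s=cv2.imread(f"pics/{sys.argv[1]}s.png");i=cv2.GaussianBlur(s,(5,5),0).astype(int)
m=((i[...,0]-i[...,1]>=2)&(i[...,2]-i[...,1]>=2)&(i[...,1]>75)).astype(np.uint8);m[:100]=0
m=cv2.morphologyEx(m,cv2.MORPH_OPEN,np.ones((3,3)))
k,l,st,c=cv2.connectedComponentsWithStats(m)
for j in range(1,k):
    if st[j,4]>120:
        ys,xs=np.where(l==j);r=cv2.minAreaRect(np.c_[xs,ys].astype(np.float32));print(st[j],c[j].round(),"rect",np.round(r[1]),round(r[2]))
x,y=[int(v) for v in sys.argv[2:4]] if len(sys.argv)>3 else (0,0)
if x:
    for r in m[y-40:y+40:3,x-50:x+50:2]:print("".join(".#"[v] for v in r))
E
python3 cupblob.py a1; python3 - <<'E'
from h import *
print(proj("side",[[403,-116,70],[403,-116,0],[340,-116,70]]))
E
```

```text
[395 189  38  35 875] [415. 206.] rect [29. 40.] 77
[572 201  18  18 173] [580. 210.] rect [16. 15.] 41
[ 504  253  136  126 6817] [559. 330.] rect [149.  99.] 12
[[393.34851819 212.15100801]
 [391.85712258 240.88583938]
 [422.25449187 215.92631514]]
```

Emit:
{"api": "carry_out", "payload": {
  "rows": [
    [0, 0, 0, 0],
    [0, 0, 0, 0],
    [0, 0, 0, 0]
  ],
  "hand": 66
}}

```text
time: 18.32
tool_pos: [403.1, -115.8, 50.1]
tcp_rot: [2.899, 1.55, 1.52]
contact_force: [0.1, 0.1, -1.4]
grip_width: 66.0
```

```bash
python3 look.py a2; python3 cupblob.py a2
```

```text
18.3167 [ 403.09454235 -115.82733384   50.1002743 ] [ 0.07196431  0.09344492 -1.39913759] [ 0.03955269 -0.0376272  -0.02179729] 66.02221245958863
[394 190  38  33 890] [415. 207.] rect [31. 38.] 86
[572 200  12  19 135] [578. 210.] rect [18. 11.] 90
[ 504  253  136  126 6805] [559. 330.] rect [148.  99.] 12
```

Emit:
{"api": "carry_out", "payload": {
  "rows": [
    [0, 0, 0, 0],
    [0, 0, 0, 0],
    [0, 0, 0, 0]
  ],
  "hand": 66.3
}}

```text
time: 18.67
tool_pos: [403.1, -115.9, 50.1]
tcp_rot: [2.904, 1.55, 1.525]
contact_force: [0.0, 0.3, -0.3]
grip_width: 66.2
```

```bash
python3 look.py a3; python3 cupblob.py a3
```

```text
18.6667 [ 403.06962258 -115.86380256   50.05976046] [ 0.02014177  0.30515559 -0.29427805] [ 0.06983066 -0.01756477 -0.03517804] 66.20205398745837
[386 196  46  35 922] [412. 215.] rect [41. 30.] 26
[571 201  21  19 194] [581. 211.] rect [23. 15.] 36
[ 504  253  136  126 6811] [559. 330.] rect [148.  99.] 12
```

Emit:
{"api": "carry_out", "payload": {
  "rows": [
    [0, 0, 0, 0],
    [0, 0, 0, 0],
    [0, 0, 0, 0],
    [0, 0, 0, 0]
  ],
  "hand": 66.4
}}

```text
time: 19.1
tool_pos: [403.0, -115.8, 50.0]
tcp_rot: [2.909, 1.55, 1.53]
contact_force: [0.5, -0.7, -2.0]
grip_width: 66.5
```

```bash
python3 look.py a4; python3 cupblob.py a4 410 215
```

```text
19.1 [ 403.02226424 -115.83671802   50.0369834 ] [ 0.51033081 -0.69316014 -2.04938107] [-0.04414567  0.05645018  0.00899918] 66.52502039197252
[ 378  199   35   44 1018] [397. 222.] rect [42. 33.] 84
[572 199  21  21 227] [581. 210.] rect [24. 15.] 48
[ 504  253  136  126 6796] [559. 330.] rect [148.  99.] 12
..................................................
..................................................
..................................................
..................................................
..................................................
..................................................
..................................................
..................................................
.....................##...........................
...........##........####.........................
..........###........#####........................
.........####.......######........................
..........###.......######........................
..........####......######........................
...........###############........................
...........###############........................
............##############........................
............###############.......................
............###############.......................
.............#############........................
.............#############........................
.............#############........................
...............#########..........................
..................................................
..................................................
..................................................
..................................................
```

The foot has swung down and the cup is nearly upright, with its blob now 35 wide by 44 tall. I'll lower it onto the worktop, release it and rise.

Emit:
{"api": "carry_out", "payload": {
  "rows": [
    [0, 0, -3, 0],
    [0, 0, -6, 0],
    [0, 0, -9, 0],
    [0, 0, -11, 0],
    [0, 0, -11, 0],
    [0, 0, -11, 0]
  ]
}}

```text
time: 19.7
tool_pos: [404.0, -116.8, 39.7]
tcp_rot: [2.784, 1.551, 1.405]
contact_force: [-0.9, -2.6, 7.0]
grip_width: 66.6
```

Emit:
{"api": "carry_out", "payload": {
  "rows": [
    [0, 0, 0, 0],
    [0, 0, 0, 0],
    [0, 0, 0, 0],
    [0, 0, 0, 0],
    [0, 0, 0, 0],
    [0, 0, 0, 0],
    [0, 0, 0, 0],
    [0, 0, 0, 0],
    [0, 0, 20, 0],
    [0, 0, 55, 0],
    [0, 0, 90, 0],
    [0, 0, 125, 0],
    [0, 0, 125, 0]
  ],
  "hand": 90
}}

```text
time: 20.78
tool_pos: [407.4, -118.4, 170.6]
tcp_rot: [2.182, 1.551, 0.803]
contact_force: [0.9, -1.6, 0.3]
grip_width: 90.5
```

```bash
python3 look.py a5; python3 cupblob.py a5 400 215;python3 - <<'E'
from h import *
t=np.linspace(0,6.28,100)
C=lambda x,y:np.r_[np.c_[x+34.5*np.cos(t),y+34.5*np.sin(t),75+0*t],np.c_[x+28.5*np.cos(t),y+28.5*np.sin(t),0*t]]
q=proj("side",C(403,-116));print("expected upright",q.min(0),q.max(0))
T=np.load("a5.npy");q=proj("wrist",C(403,-116),T);print("wrist",q[:100].min(0),q[:100].max(0))
E
```

```text
20.7833 [ 407.38106854 -118.39719903  170.57829738] [ 0.89256767 -1.61451852  0.33715047] [-0.0438259  -0.06150172 -0.0138269 ] 90.5142233102175
[572 200  20  19 180] [581. 210.] rect [22. 15.] 53
[ 383  202   34   45 1262] [399. 223.] rect [33. 44.] 6
[ 504  253  136  125 6813] [559. 330.] rect [148.  99.] 12
..................................................
..................................................
..................................................
..................................................
..................................................
..................................................
..................................................
..................................................
..................................................
.....................##.##........................
...................#############..................
.................#################................
.................#################................
.................################.................
.................################.................
.................################.................
.................###############..................
.................###############..................
.................###############..................
..................##############..................
..................##############..................
..................#############...................
..................#############...................
...................###########....................
..................................................
..................................................
..................................................
expected upright [377.51807115 204.07245211] [409.53527597 246.64136999]
wrist [271.67508881 198.72027688] [361.09575879 285.56193373]
```

The cup stands upright: its blob of 34x45 px matches the 32x43 expected. Next I'll plan the lid, with a path for the closed fingers from behind it.

```bash
python3 - <<'E'
from h import *
p=[549.4,45.5,.186];o=get_obs();print(o["tool_pos"],o["joint_positions"].round(2))
print("monitor base",cam_to_plane("scene",(238,146),0),cam_to_plane("scene",(238,146),100),"ledge",cam_to_plane("scene",(250,165),0))
s=box(p,[[112,50,0]])[0];print("behind",s, s[:2]-o["tool_pos"][:2])
t0=None
for ph in[1.71,1.5,1.3,1.1,.9,.7,.5,.35,.2,.1,0.0]:
    r=125 if ph>1 else 118
    c=lidp(ph,[[r,50,0]])[0]  # outer face
    # tip: half width 10 behind face when steep, tip bottom on the face when flat
    if ph>1.: x=c[0]+10/np.sin(ph); z=c[2]-12
    else: x=c[0]+5; z=c[2]-10*np.cos(0)*min(1,max(0,(ph-.3)/.7))+0
    q=box(p,[[x,50,z]])[0]
    if t0 is None:t0=s*0+np.r_[s[:2],172]
    print(ph,q.round(0),(q-t0).round(0))
E
```

```text
[ 404.66954482 -117.10317842  165.66383432] [-0.48  0.19  1.84  0.02  1.12  0.89]
monitor base [ 1.27975307e+03 -2.35067868e+01 -1.13686838e-13] [1049.14322753   44.51364069  100.        ] ledge [1131.58624626  -11.05188553    0.        ]
behind [650.22173414 115.34968093   0.        ] [245.55218931 232.45285935]
1.71 [633. 112. 173.] [-17.  -3.   1.]
1.5 [607. 107. 174.] [-43.  -8.   2.]
1.3 [583. 103. 169.] [-67. -13.  -3.]
1.1 [561.  99. 160.] [-89. -17. -12.]
0.9 [539.  94. 145.] [-111.  -21.  -27.]
0.7 [522.  91. 131.] [-128.  -24.  -41.]
0.5 [509.  89. 115.] [-141.  -27.  -57.]
0.35 [502.  87. 101.] [-148.  -28.  -71.]
0.2 [497.  87.  84.] [-153.  -29.  -88.]
0.1 [496.  86.  73.] [-155.  -29.  -99.]
0.0 [495.  86.  61.] [-155.  -29. -111.]
```

Emit:
{"api": "carry_out", "payload": {
  "rows": [
    [5, 5, 40, 0],
    [10, 10, 80, 0],
    [20, 20, 114, 0],
    [45, 44, 118, 0],
    [70, 68, 118, 0],
    [95, 92, 118, 0],
    [120, 115, 118, 0],
    [145, 138, 118, 0],
    [170, 162, 118, 0],
    [195, 186, 118, 0],
    [220, 209, 118, 0],
    [240, 228, 118, 0],
    [249, 233, 118, 0],
    [249, 233, 118, 0],
    [249, 233, 118, 0]
  ],
  "hand": 0
}}

```text
time: 22.13
tool_pos: [653.2, 115.9, 280.8]
tcp_rot: [2.857, 1.554, 1.479]
contact_force: [-0.5, 0.2, 0.3]
grip_width: 0.8
```

```bash
cat > lid.py <<'E'
from h import *
import sys
n=sys.argv[1];p=[549.4,45.5,.186];o=get_obs()
print(o["time"],o["tool_pos"],o["contact_force"],o["grip_width"],o["joint_positions"].round(2));print(rpy(o["tcp_rot"])[:,0].round(3))
s=capture("side");cv2.imwrite(f"pics/{n}s.png",s[:,:,::-1]);c=capture("scene");cv2.imwrite(f"pics/{n}c.png",c[:,:,::-1]);cv2.imwrite(f"pics/{n}w.png",capture("wrist")[:,:,::-1])
g=np.array([[r,y,-7] for r in range(20,115,8) for y in range(-75,80,10)])
for nm,im in(("side",s),("scene",c)):
    G=cv2.GaussianBlur(im,(3,3),0).astype(int);out=[]
    for a in np.arange(0,1.81,.1):
        q=proj(nm,box(p,lidp(a,g))).round().astype(int)
        ok=(q[:,0]>=0)&(q[:,0]<640)&(q[:,1]>=0)&(q[:,1]<480);v=G[q[ok,1],q[ok,0]]
        out.append((round(a,1),v.mean(0).round().astype(int).tolist(),v.std(0).mean().round(1)))
    print(nm,*[f"{a}:{m[1]}/{sd}" for a,m,sd in out])
E
python3 lid.py b1
```

```text
22.1333 [653.17502658 115.90510102 280.84380164] [-0.5434631   0.23525683  0.28534451] 0.8495775154304577 [0.05 0.58 0.93 0.02 1.64 1.43]
[ 0.002  0.017 -1.   ]
side 0.0:175/31.4 0.1:176/29.0 0.2:172/28.6 0.3:164/28.3 0.4:156/29.0 0.5:148/26.7 0.6:140/23.4 0.7:135/18.8 0.8:132/15.1 0.9:132/11.7 1.0:135/8.4 1.1:141/20.3 1.2:135/34.2 1.3:126/41.4 1.4:116/41.2 1.5:105/37.0 1.6:98/31.3 1.7:89/19.3 1.8:85/10.6
scene 0.0:147/33.1 0.1:145/28.4 0.2:142/21.8 0.3:138/14.0 0.4:135/7.7 0.5:134/4.5 0.6:134/4.7 0.7:121/19.5 0.8:105/32.5 0.9:100/33.3 1.0:98/32.3 1.1:97/31.3 1.2:96/30.6 1.3:95/29.9 1.4:94/29.1 1.5:93/28.6 1.6:92/27.2 1.7:91/25.4 1.8:90/23.9
```

Emit:
{"api": "carry_out", "payload": {
  "rows": [
    [10, 2, 0, 0],
    [16, 3, 0, 0],
    [16, 3, -35, 0],
    [16, 3, -70, 0],
    [16, 3, -98, 0],
    [16, 3, -107, 0],
    [16, 3, -107, 0]
  ]
}}

```text
time: 22.87
tool_pos: [667.2, 117.1, 174.1]
tcp_rot: [2.959, 1.554, 1.579]
contact_force: [0.4, -0.3, 1.1]
grip_width: 0.3
```

Emit:
{"api": "carry_out", "payload": {
  "rows": [
    [-15, -3, 0, 0],
    [-30, -6, 1, 0],
    [-45, -9, 2, 0],
    [-60, -11, 2, 0],
    [-75, -14, 0, 0],
    [-88, -17, -4, 0],
    [-100, -19, -10, 0],
    [-110, -21, -15, 0],
    [-120, -23, -22, 0],
    [-130, -25, -29, 0]
  ]
}}

```text
time: 23.7
tool_pos: [538.6, 92.0, 148.4]
tcp_rot: [2.613, 1.552, 1.232]
contact_force: [0.0, 0.6, 1.4]
grip_width: 0.1
```

```bash
python3 lid.py b2
```

```text
23.7 [538.61783201  91.99870289 148.35269237] [0.00297068 0.58558169 1.35172753] 0.13429492968387555 [0.02 0.42 1.55 0.02 1.17 1.39]
[ 0.006  0.017 -1.   ]
side 0.0:150/20.5 0.1:149/13.8 0.2:147/8.6 0.3:144/7.8 0.4:141/12.6 0.5:138/15.5 0.6:135/17.4 0.7:132/17.4 0.8:131/15.2 0.9:131/11.7 1.0:128/7.3 1.1:114/12.7 1.2:134/20.3 1.3:153/27.4 1.4:160/28.8 1.5:161/30.2 1.6:165/31.5 1.7:168/33.3 1.8:171/34.7
scene 0.0:137/26.1 0.1:134/18.5 0.2:134/6.6 0.3:134/3.1 0.4:135/2.6 0.5:135/2.5 0.6:135/2.5 0.7:118/18.7 0.8:93/28.6 0.9:86/25.4 1.0:83/23.7 1.1:79/23.0 1.2:83/25.2 1.3:87/30.9 1.4:92/35.1 1.5:96/37.4 1.6:97/37.0 1.7:98/36.8 1.8:97/35.8
```

Emit:
{"api": "carry_out", "payload": {
  "rows": [
    [-9, -1, -9, 0],
    [-17, -2, -17, 0],
    [-24, -3, -26, 0],
    [-30, -4, -34, 0],
    [-34, -4.5, -41, 0],
    [-37, -5, -48, 0],
    [-39, -5, -55, 0],
    [-40, -5, -62, 0],
    [-41, -5.5, -68, 0],
    [-41, -5.5, -74, 0],
    [-41, -5.5, -79, 0],
    [-41, -5.5, -82, 0],
    [-41, -5.5, -83, 0]
  ]
}}

```text
time: 24.93
tool_pos: [497.0, 86.5, 63.7]
tcp_rot: [2.806, 1.553, 1.425]
contact_force: [-0.1, -0.0, 0.8]
grip_width: 0.5
```

```bash
python3 lid.py b3
```

```text
24.9333 [497.02419078  86.45957082  63.74916683] [-0.11349499 -0.03991281  0.843425  ] 0.4777965284836281 [0.01 0.46 1.77 0.02 0.92 1.38]
[ 0.003  0.017 -1.   ]
side 0.0:139/17.5 0.1:141/12.0 0.2:146/15.3 0.3:150/18.8 0.4:155/22.6 0.5:158/24.7 0.6:157/29.4 0.7:154/34.8 0.8:150/39.3 0.9:144/39.7 1.0:141/40.6 1.1:139/41.0 1.2:144/39.2 1.3:161/33.0 1.4:166/30.4 1.5:167/31.3 1.6:169/32.5 1.7:171/34.3 1.8:174/35.4
scene 0.0:120/24.0 0.1:120/21.6 0.2:122/18.2 0.3:127/12.8 0.4:129/11.3 0.5:128/11.5 0.6:124/13.5 0.7:100/40.3 0.8:89/44.5 0.9:85/43.8 1.0:81/44.0 1.1:86/44.6 1.2:90/45.8 1.3:93/47.3 1.4:97/48.3 1.5:101/49.7 1.6:104/50.8 1.7:104/52.4 1.8:105/53.7
```

Emit:
{"api": "carry_out", "payload": {
  "rows": [
    [0, 0, -2, 0],
    [0, 0, -4, 0],
    [0, 0, -5, 0],
    [0, 0, -5, 0]
  ]
}}

```text
time: 25.42
tool_pos: [497.2, 86.5, 59.3]
tcp_rot: [2.761, 1.553, 1.379]
contact_force: [0.2, -0.4, -0.2]
grip_width: 0.2
```

```bash
python3 - <<'E'
from h import *
o=get_obs();print(o["tool_pos"],o["contact_force"],o["tau"].round(2))
s=capture("side");cv2.imwrite("pics/b4s.png",s[:,:,::-1]);p=[549.4,45.5,.186]
g=cv2.cvtColor(s,cv2.COLOR_RGB2GRAY)
x0,y0=240,185
for r in cv2.resize(g[y0:y0+110,x0:x0+110],(110,55)):print("".join(" .:-=+*#%@"[min(9,v//26)] for v in r))
print("origin",x0,y0,proj("side",box(p,lidp(0,[[132,99,6],[132,-99,6],[0,99,6],[0,-99,6]]))),proj("side",box(p,[[-63,98,0],[-63,98,60],[-71.5,35,64],[-105,35,64],[-71.5,35,30]])))
E
```

```text
[497.21488161  86.4667199   59.27861856] [ 0.2324501  -0.35086885 -0.18404737] [ 2.000e-02 -4.386e+01 -1.906e+01  1.100e-01 -1.300e-01 -0.000e+00]
***********#********+++====-----------------------------===+*##########################*++==::====-:-=++++++++
%%%%%##%%%%%%%%%%%%########**+++++++++++++=================+############################*+=:.::--:::-=++++++++
%%%%%%%%%%%%%%%%%%%%%########****************+++++++++++++++*###########################*=:.........:=++++++++
######%%%#%%%%%%%%%%####%%###****############*****++++++++==-========++++++++***********+-..........:==+++++++
########################%%%####################**+++=====--::::::::::::::::::::::::::--::...........:==+++++++
%%%%%%%%%%%%%%%%%######%%%##################****+=-::::::::::::::::::::::::::::::::::::::...........:==+++++++
%%%%%%%%%%%%%%%%%%%%#%%%%##**##########*#****++==-::::::::::::::::::::::::::::::::::::::::::.......:-==+++++++
%%%%%%%%%%%%%%%%%%%%%%%%############********+++=-:::::::::::::::::::::::::::::::::::::::::::.......:==++++++++
%%%%%%%%%%%%%%%%%%%%%%###########**************+=-:::::::::::::::
[... 4729 characters left out ...]
++++++++++++++++++++++++++++++++++++++++++************###########+======+=====+++=+++++++
+++++++++++++++++++++++++++++++++++++++++++++++++++++++++++++=++++++++++++++++++++++++===++++==+++++++++++++++
+++++++++++++++++++++++++++++++++++++++++++++=++++++++++++=+++++++++++++++++=++++++++==++++===++++++++++++++++
+++++++++++++++++++++++++++++++++++++++++++++++++++++++++++=+=+++++++++++++++++++++===++++===++++++++=++++++++
origin 240 185 [[326.33350498 259.22215315]
 [341.85992012 216.36035694]
 [256.7948925  253.95088323]
 [282.83733566 212.83387784]] [[325.6846078  290.26254917]
 [325.38320333 262.25202524]
 [335.28267804 245.31027429]
 [352.50828885 246.52418775]
 [335.30200095 260.76951824]]
```

```bash
python3 - <<'E'
from h import *
p=[549.4,45.5,.186]
o=get_obs();print(proj("side",[o["tool_pos"]]),proj("scene",[o["tool_pos"]]))
s=capture("scene");cv2.imwrite("pics/b5c.png",s[:,:,::-1])
g=cv2.cvtColor(s,cv2.COLOR_RGB2GRAY)
x0,y0=245,180
for r in cv2.resize(g[y0:y0+125,x0:x0+135],(135,62)):print("".join(" .:-=+*#%@"[min(9,v//26)] for v in r))
for a in(0,.1,.2,.4):print(a,proj("scene",box(p,lidp(a,[[132,99,6],[132,-99,6],[0,99,6],[0,-99,6]]))).round().tolist())
print(proj("scene",box(p,[[-63,98,60],[-63,-98,60],[-71.5,35,64],[-105,35,64],[-105,-35,64],[-71.5,35,30]])).round().tolist())
E
```

```text
[[319.75897355 249.88630787]] [[308.14610964 270.27201679]]
------------------------------+#%%##%######+-.    ...::--=============---::-=++++++++++++++++++++++++++++++++++++++++==================
------------------------------+##%%%%#####*+=:..       .................  .:=++++++++++++++++++++++++++++++++++++++++=+================
------------------------------=*###%%%%%%###*+=-:..                        .-=++++++++++++++++++++++++++++++++++++++++=================
-------------------------------=+*####%%%%%%###*+-::.::....               ..-=++++++++++++++++++++++++++++++++++++++++=================
---------------------------------+#######%%%%%%###******+++====-:::::------===+++++++++++++++++++++++++++++++++++++++++================
---------------------------------=*#########%%%%%%#############*+====+*+======+++++++++++++++++++++++++++++++++++++++++================
---------------------------------=*############%%%%%%######***+++====+++======++++++++++++++++++++++++++++++++++++++++=================
---------------------------------=*###################***+++++========+=======++++++++++
[... 7062 characters left out ...]
:::::::::::::::::::-==+++++++++++++++++++++++++++++++++++
=========================================++*###%%#+++++++++====----::::::::::::::::::-----::::::--==+++++++++++++++++++++++++++++++++++
============================================+*####++++=====---:::::::::::::::::::---=======---======+++++++++++++++++++++++++++++++++++
0 [[293.0, 281.0], [374.0, 248.0], [257.0, 250.0], [335.0, 221.0]]
0.1 [[292.0, 275.0], [374.0, 242.0], [257.0, 250.0], [335.0, 221.0]]
0.2 [[292.0, 269.0], [373.0, 236.0], [257.0, 250.0], [335.0, 221.0]]
0.4 [[289.0, 255.0], [371.0, 224.0], [257.0, 250.0], [335.0, 221.0]]
[[293.0, 283.0], [373.0, 250.0], [323.0, 272.0], [333.0, 281.0], [362.0, 268.0], [323.0, 287.0]]
```

No contact force at z = 59, and a white patch plus a dark band show up where the rice ball is. So the finger slipped over the lid edge, and the lid is still open behind it. I'll back off forward and up, then measure the lid angle.

Emit:
{"api": "carry_out", "payload": {
  "rows": [
    [0, 0, 8, 0],
    [-5, 0, 16, 0],
    [-30, -5, 30, 0],
    [-60, -11, 60, 0],
    [-80, -15, 100, 0],
    [-100, -20, 140, 0],
    [-110, -60, 180, 0],
    [-110, -100, 215, 0],
    [-110, -140, 215, 0],
    [-110, -180, 215, 0],
    [-110, -220, 215, 0],
    [-110, -220, 215, 0]
  ]
}}

```text
time: 26.52
tool_pos: [386.8, -137.1, 276.2]
tcp_rot: [2.547, 1.555, 1.164]
contact_force: [-0.7, -0.1, -0.0]
grip_width: 0.6
```

```bash
python3 lid.py b6; python3 - <<'E'
import cv2
g=cv2.imread("pics/b6s.png",0);x0,y0=220,150
for r in cv2.resize(g[y0:y0+150,x0:x0+130],(130,60)):print("".join(" .:-=+*#%@"[min(9,v//26)] for v in r))
E
```

```text
26.5167 [ 386.82631888 -137.07149877  276.16500368] [-0.66958733 -0.11342163 -0.03388771] 0.5514645241222735 [-0.54  0.07  1.66  0.02  1.42  0.84]
[ 0.006  0.014 -1.   ]
side 0.0:139/13.1 0.1:140/5.8 0.2:140/4.1 0.3:139/1.8 0.4:138/1.3 0.5:138/2.3 0.6:137/3.0 0.7:136/3.6 0.8:136/4.1 0.9:135/6.3 1.0:134/8.2 1.1:141/18.9 1.2:151/28.6 1.3:162/31.1 1.4:166/30.5 1.5:166/31.4 1.6:168/32.6 1.7:170/34.3 1.8:173/35.4
scene 0.0:130/24.2 0.1:126/11.4 0.2:127/3.5 0.3:128/1.8 0.4:128/1.7 0.5:128/1.6 0.6:129/5.7 0.7:131/10.9 0.8:122/23.7 0.9:107/43.3 1.0:98/50.5 1.1:95/54.5 1.2:95/57.1 1.3:97/57.8 1.4:98/56.9 1.5:98/55.4 1.6:96/50.5 1.7:94/46.6 1.8:92/42.7
-=====================++*****************************************++++++++++========================-===+==---=+***++++++=+==++++++
-=====================++****************************************++++++++++++======================---===-----=+*++++++++++++++++++
-======================++****************************************++++++++++++==================-------------==++++++++++++++++++++
-====================-=++*******************************
[... 6710 characters left out ...]
##################%%#*=---========+=+====++++
+++++++++++++++++++=+++++++++=+===++++++++++++=++===+++++++++=+++=====++++++++==+++++++++++++++****#******+=====+===========+++++=
+++=+++++++++++++++=+++++=+==+=+++=++++++++++++++++++++=+++=+++++====+++=+==++++=+====+++++++++==+=+==========++====++++=++=++++=+
+++++++++++++++++++=++++++=+=++=+==+++++++++++++++++++++++=+=+++=++++++++=++++=====+++++++++======+=+=++=======+==++++======+=====
++++++++++++=++++++++++==+====+=++++++++++++++++++++++=+++++====++++++==++++======+++++++++=======+++===+=======+++=++==+==+==+=++
=======+=+++=+++++++======+===++++++++++++++++++++++++++++====++=+++++=+++======++++++++========+=++====++===++++++++========+=++=
```

```bash
cat > lidfit.py <<'E'
from h import *
import sys
from scipy.ndimage import map_coordinates
p=[549.4,45.5,.186];n=sys.argv[1]
for nm,f in(("side","s"),("scene","c")):
    g=cv2.GaussianBlur(cv2.imread(f"pics/{n}{f}.png",0),(3,3),0).astype(float)
    gx,gy=cv2.Sobel(g,-1,1,0)/8,cv2.Sobel(g,-1,0,1)/8
    for lab,E in(("left",[[r,99,0] for r in range(30,130,4)]),("front",[[132,y,3] for y in range(-90,91,4) if abs(y)>40]),("right",[[r,-99,3] for r in range(30,130,4)])):
        E=np.array(E,float);res=[]
        for a in np.arange(-.02,.7,.03):
            q=proj(nm,box(p,lidp(a,E)));d=np.gradient(q,axis=0);nn=np.c_[-d[:,1],d[:,0]];nn/=np.linalg.norm(nn,axis=1)[:,None]
            v=[map_coordinates(k,[q[:,1],q[:,0]],order=1) for k in(gx,gy)]
            res.append((abs(np.mean(v[0]*nn[:,0]+v[1]*nn[:,1])),a))
        print(nm,lab,[(round(s,1),round(a,2)) for s,a in sorted(res,reverse=True)[:4]])
    for a in(0,.15,.3,.45):print(nm,a,proj(nm,box(p,lidp(a,[[132,99,0],[132,-99,0]]))).round(0).tolist())
    wh=(g>165).astype(np.uint8);k,l,st,c=cv2.connectedComponentsWithStats(wh)
    print([(st[j].tolist(),c[j].round().tolist()) for j in range(1,k) if 60<st[j,4]<3000 and 200<c[j][0]<420 and 150<c[j][1]<330])
E
python3 lidfit.py b6
```

```text
side left [(np.float64(26.3), np.float64(0.04)), (np.float64(21.7), np.float64(0.01)), (np.float64(16.5), np.float64(0.07)), (np.float64(8.6), np.float64(-0.02))]
side front [(np.float64(6.5), np.float64(0.13)), (np.float64(5.5), np.float64(0.16)), (np.float64(4.4), np.float64(0.22)), (np.float64(3.7), np.float64(0.25))]
side right [(np.float64(2.4), np.float64(0.67)), (np.float64(2.3), np.float64(0.19)), (np.float64(2.3), np.float64(0.22)), (np.float64(1.5), np.float64(0.25))]
side 0 [[326.0, 262.0], [342.0, 219.0]]
side 0.15 [[325.0, 252.0], [341.0, 210.0]]
side 0.3 [[323.0, 243.0], [339.0, 202.0]]
side 0.45 [[319.0, 233.0], [336.0, 194.0]]
[([248, 146, 13, 19, 187], [254.0, 154.0]), ([215, 185, 75, 42, 2130], [251.0, 203.0]), ([387, 203, 28, 42, 731], [397.0, 223.0]), ([333, 219, 24, 20, 302], [344.0, 229.0]), ([258, 256, 70, 33, 1890], [293.0, 272.0]), ([342, 294, 56, 27, 768], [369.0, 309.0])]
scene left [(np.float64(20.1), np.float64(0.04)), (np.float64(19.9), np.float64(0.07)), (np.float64(17.6), np.float64(0.13)), (np.float64(16.9), np.float64(0.16))]
scene front [(np.float64(6.9), np.float64(0.07)), (np.float64(5.5), np.float64(0.04)), (np.float64(5.2), np.float64(0.19)), (np.float64(4.6), np.float64(0.16))]
scene right [(np.float64(3.2), np.float64(0.25)), (np.float64(3.1), np.float64(0.22)), (np.float64(2.8), np.float64(0.28)), (np.float64(2.7), np.float64(0.67))]
scene 0 [[293.0, 284.0], [374.0, 250.0]]
scene 0.15 [[292.0, 275.0], [374.0, 242.0]]
scene 0.3 [[291.0, 265.0], [373.0, 233.0]]
scene 0.45 [[288.0, 255.0], [371.0, 223.0]]
[([317, 176, 35, 50, 1058], [337.0, 197.0]), ([194, 215, 24, 19, 249], [206.0, 223.0]), ([323, 252, 26, 21, 278], [336.0, 263.0]), ([258, 254, 44, 53, 957], [279.0, 279.0])]
```

```bash
python3 - <<'E'
from h import *
for a,b in(("b4s","b6s"),("b5c","b6c")):
    A=cv2.imread(f"pics/{a}.png",0).astype(int);B=cv2.imread(f"pics/{b}.png",0).astype(int);d=abs(A-B)
    x0,y0=(270,190) if a=="b4s" else (255,195)
    print(a,x0,y0)
    for r in d[y0:y0+80:2,x0:x0+100]:print("".join(" .+#"[min(3,v//9)] for v in r))
# triangulate clip
def ray(n,uv):
    T=CI[n]["pose"];d=T[:3,:3]@np.linalg.solve(CI[n]["camera_matrix"],[*uv,1.]);return T[:3,3],d/np.linalg.norm(d)
(o1,d1),(o2,d2)=ray("side",(344,229)),ray("scene",(336,263))
t=np.linalg.lstsq(np.c_[d1,-d2],o2-o1,rcond=None)[0];P=(o1+d1*t[0]+o2+d2*t[1])/2
p=[549.4,45.5,.186];print("clip centre world",P,"box",box([0,0,-p[2]],[[P[0]-p[0],P[1]-p[1],P[2]]]),np.linalg.norm(o1+d1*t[0]-o2-d2*t[1]))
E
```

```text
b4s 270 190
                             .#############################.###########. .                          
                            +##########++++.        ...++..############+                            
                    .+#################################################+                            
                   .###################################################+                            
                  +####################################################.                            
                 +####################################################+                             
                 .###################################################+                              
                  .+############################################+####                               
                  .#################+. .+++.      ...######++++#####.                               
                  .########################################### #####+.                              
                  .+########################################## #####.         
[... 6425 characters left out ...]
                 .+############++.+####+##############.   .########      
                                              .#######+.      .#+.  .#########################      
                                                 ...                  .####################+        
                                                                         ##############.            
                                                                           ########.                
                                                                             +#.                    
clip centre world [461.87130772  43.98734325  88.55672311] box [[-86.29871567  14.70006043  88.55672311]] 3.8996261307163
```

The lid stands at about 0.18 rad, nearly shut, with the clip straight out. I'll press straight down near its front edge and watch the force.

Emit:
{"api": "carry_out", "payload": {
  "rows": [
    [0, 30, -10, 0],
    [15, 65, -30, 0],
    [30, 100, -50, 0],
    [50, 135, -70, 0],
    [70, 170, -95, 0],
    [85, 200, -120, 0],
    [95, 218, -145, 0],
    [98, 220, -165, 0],
    [98, 220, -170, 0],
    [98, 220, -170, 0]
  ]
}}

```text
time: 27.5
tool_pos: [483.1, 86.3, 104.2]
tcp_rot: [2.918, 1.554, 1.535]
contact_force: [0.8, 0.3, 0.1]
grip_width: 0.3
```

Emit:
{"api": "carry_out", "payload": {
  "rows": [
    [0, 0, -5, 0],
    [0, 0, -10, 0],
    [0, 0, -15, 0],
    [0, 0, -20, 0],
    [0, 0, -20, 0]
  ]
}}

```text
time: 27.92
tool_pos: [482.7, 85.9, 83.8]
tcp_rot: [2.959, 1.554, 1.576]
contact_force: [-0.3, 0.0, 0.2]
grip_width: 0.5
```

```bash
cat > pr.py <<'E'
from h import *
import sys
n=sys.argv[1];p=[549.4,45.5,.186];o=get_obs();t=o["tool_pos"]
print(o["time"],t,o["contact_force"],o["moment"],"box",box([0,0,-p[2]],[[t[0]-p[0],t[1]-p[1],t[2]]]).round(1))
cv2.imwrite(f"pics/{n}s.png",capture("side")[:,:,::-1]);cv2.imwrite(f"pics/{n}c.png",capture("scene")[:,:,::-1]);cv2.imwrite(f"pics/{n}w.png",capture("wrist")[:,:,::-1]);np.save(n+".npy",wpose(o))
E
python3 pr.py d1; python3 lidfit.py d1 | grep -v " 0"; python3 lidfit.py d1 | grep side
```

```text
27.9167 [482.66895044  85.8926355   83.81651705] [-0.32649481  0.00324606  0.17599968] [ 0.0046205  -0.04574119  0.01984257] box [[-58.1  52.   83.8]]
side left [(np.float64(26.3), np.float64(0.04)), (np.float64(21.6), np.float64(0.01)), (np.float64(16.6), np.float64(0.07)), (np.float64(8.6), np.float64(-0.02))]
side front [(np.float64(9.1), np.float64(0.22)), (np.float64(8.3), np.float64(0.25)), (np.float64(5.8), np.float64(0.55)), (np.float64(4.6), np.float64(0.19))]
side right [(np.float64(8.0), np.float64(0.16)), (np.float64(7.1), np.float64(0.13)), (np.float64(7.1), np.float64(0.61)), (np.float64(7.0), np.float64(0.58))]
[([285, 130, 61, 49, 1367], [316.0, 154.0]), ([247, 146, 14, 19, 194], [254.0, 154.0]), ([215, 185, 75, 42, 2133], [251.0, 203.0]), ([294, 192, 46, 20, 673], [317.0, 202.0]), ([397, 229, 7, 16, 97], [400.0, 236.0]), ([258, 256, 70, 33, 1892], [293.0, 272.0]), ([342, 294, 56, 27, 769], [369.0, 309.0])]
scene left [(np.float64(20.1), np.float64(0.04)), (np.float64(19.9), np.float64(0.07)), (np.float64(17.5), np.float64(0.13)), (np.float64(16.9), np.float64(0.16))]
[... 447 characters left out ...]
8.0]), ([258, 254, 44, 53, 945], [279.0, 279.0])]
side left [(np.float64(26.3), np.float64(0.04)), (np.float64(21.6), np.float64(0.01)), (np.float64(16.6), np.float64(0.07)), (np.float64(8.6), np.float64(-0.02))]
side front [(np.float64(9.1), np.float64(0.22)), (np.float64(8.3), np.float64(0.25)), (np.float64(5.8), np.float64(0.55)), (np.float64(4.6), np.float64(0.19))]
side right [(np.float64(8.0), np.float64(0.16)), (np.float64(7.1), np.float64(0.13)), (np.float64(7.1), np.float64(0.61)), (np.float64(7.0), np.float64(0.58))]
side 0 [[326.0, 262.0], [342.0, 219.0]]
side 0.15 [[325.0, 252.0], [341.0, 210.0]]
side 0.3 [[323.0, 243.0], [339.0, 202.0]]
side 0.45 [[319.0, 233.0], [336.0, 194.0]]
```

Emit:
{"api": "carry_out", "payload": {
  "rows": [
    [0, 0, -4, 0],
    [0, 0, -8, 0],
    [0, 0, -12, 0],
    [0, 0, -15, 0],
    [0, 0, -15, 0],
    [0, 0, -15, 0]
  ]
}}

```text
time: 28.57
tool_pos: [483.1, 86.2, 69.1]
tcp_rot: [2.939, 1.554, 1.556]
contact_force: [-0.1, 0.3, 0.6]
grip_width: 0.5
```

```bash
python3 pr.py d2; python3 - <<'E'
from h import *
A=cv2.imread("pics/d2s.png",0).astype(int);B=cv2.imread("pics/b6s.png",0).astype(int)
x0,y0=250,185
print("diff to b6");d=abs(A-B)
for r in d[y0:y0+80:2,x0:x0+110]:print("".join(" .+#"[min(3,v//9)] for v in r))
print(proj("side",[get_obs()["tool_pos"]]))
g=cv2.imread("pics/d2w.png",0);print("wrist")
for r in cv2.resize(g,(128,48),interpolation=cv2.INTER_AREA):print("".join(" .:-=+*#%@"[min(9,v//26)] for v in r))
E
```

```text
28.5667 [483.0680697   86.15321739  69.14757402] [-0.11796067  0.25945198  0.59743008] [0.00929279 0.03171511 0.01157632] box [[-57.7  52.2  69.1]]
diff to b6
                                                        +#############################.###########+ ..        
                                                        ..   .+####+..  ..+++########++###########+           
                                                ..++++#############################################           
                                              .####################################################           
                                             .####################################################+           
                                             +####################################################.           
                                             +###################################################.            
                                              .#################################################+             
                                            +########
[... 9026 characters left out ...]
.......................................................
:::::::::::::::::::-===============================================================--:..........................................
++++++++++++++++++++++++++++++++++++++++++++++++++++++++++++++++++++++++++++++++++++++-.........................................
+++++++++++++++++++++++++++++++++++++++++++++++++++++++++++++++++++++++++++++++++++++++-........................................
++++++++++++++++++++++++++++++++++++++++++++++++++++++++++++++++++++++++++++++++++++++++:.......................................
++++++++++++++++++++++++++++++++++++++++++++++++++++==+++++++++++++++++++++++++++++++++++....:-----------------====-=-----------
```

```bash
python3 - <<'E'
from h import *
p=[549.4,45.5,.186]
def clipP(a,c,y,l,t=0):
    # hinge in lid frame: r=138.5, n=3 ; clip dir: c=1.57 along lid plane outward, 0 -> toward -n
    b=c-np.pi/2  # 0 = in plane
    r=138.5+l*np.cos(b)-t*np.sin(b); n=3+l*np.sin(b)+t*np.cos(b)
    return lidp(a,np.c_[r,y,n])
M={}
for nm,f,roi in(("side","s",(325,205,365,255)),("scene","c",(310,235,375,295))):
    g=cv2.imread(f"pics/b6{f}.png",0);m=np.zeros_like(g);x0,y0,x1,y1=roi
    k,l,st,ct=cv2.connectedComponentsWithStats((cv2.GaussianBlur(g,(3,3),0)>160).astype(np.uint8))
    cen=(344,229) if nm=="side" else (336,263)
    m=(l==l[cen[1],cen[0]]).astype(np.uint8);M[nm]=m;print(nm,st[l[cen[1],cen[0]]])
    for r in m[y0:y1:2,x0:x1]:print("".join(".#"[v] for v in r))
Y=[];Ls=[];T=[]
for y in(-35,35):
    for l in(0,34):
        for t in(-2.5,2.5):Y.append(y);Ls.append(l);T.append(t)
Y,Ls,T=map(np.array,(Y,Ls,T));res=[]
for a in np.arange(0,.6,.03):
    for c in np.arange(0,2.05,.1):
        s=0
        for nm in M:
            q=proj(nm,box(p,clipP(a,c,Y,Ls,T)));h=cv2.convexHull(q.astype(np.float32)).round().astype(int)
            w=np.zeros_like(M[nm]);cv2.fillConvexPoly(w,h,1);s+=(w&M[nm]).sum()/(w|M[nm]).sum()
        res.append((round(s/2,3),round(a,2),round(c,2)))
print(sorted(res,reverse=True)[:8])
E
```

```text
side [     0      0    640    480 266574]
########################################
########################################
########################################
########################################
########################################
########################################
########################################
#############...########################
############.............###############
###########.....................########
##########.........####.........########
##########.........####........#########
#########.........####........##########
########..........###.........##########
########.....................###########
#########....................###########
##############..............############
########################################
########################################
########################################
########################################
########################################
########################################
########################################
########################################
scene [     0      0    640    48
[... 1738 characters left out ...]
#####################################################
#################################################################
#################################################################
#################################################################
[(np.float64(0.002), np.float64(0.57), np.float64(0.8)), (np.float64(0.002), np.float64(0.57), np.float64(0.7)), (np.float64(0.002), np.float64(0.57), np.float64(0.6)), (np.float64(0.002), np.float64(0.57), np.float64(0.5)), (np.float64(0.002), np.float64(0.57), np.float64(0.4)), (np.float64(0.002), np.float64(0.57), np.float64(0.3)), (np.float64(0.002), np.float64(0.57), np.float64(0.2)), (np.float64(0.002), np.float64(0.57), np.float64(0.1))]
```

```bash
cat > clipfit.py <<'E'
from h import *
import sys
p=[549.4,45.5,.186]
def clipP(a,c,y,l,t=0):
    b=c-np.pi/2
    return lidp(a,np.c_[138.5+l*np.cos(b)-t*np.sin(b),y,3+l*np.sin(b)+t*np.cos(b)])
def masks(n,rs=(325,200,372,275),rc=(310,225,380,310),th=165):
    M={}
    for nm,f,(x0,y0,x1,y1) in(("side","s",rs),("scene","c",rc)):
        g=cv2.GaussianBlur(cv2.imread(f"pics/{n}{f}.png",0),(3,3),0);w=np.zeros_like(g);w[y0:y1,x0:x1]=(g[y0:y1,x0:x1]>th)
        cs,_=cv2.findContours(w,cv2.RETR_EXTERNAL,cv2.CHAIN_APPROX_NONE);m=np.zeros_like(g)
        if cs: cv2.drawContours(m,[max(cs,key=cv2.contourArea)],-1,1,-1)
        M[nm]=m
    return M
Y,Ls,T=np.array([(y,l,t) for y in(-35,35) for l in(0,34) for t in(-2.5,2.5)]).T
def fit(M,pp=p,A=np.arange(0,.6,.03),C=np.arange(0,2.05,.1)):
    res=[]
    for a in A:
        for c in C:
            s=[]
            for nm in M:
                q=proj(nm,box(pp,clipP(a,c,Y,Ls,T)));h=cv2.convexHull(q.astype(np.float32)).round().astype(int)
                w=np.zeros_like(M[nm]);cv2.fillConvexPoly(w,h,1);s.append((w&M[nm]).sum()/(w|M[nm]).sum())
            res.append((round(float(np.mean(s)),3),round(float(a),2),round(float(c),2),np.round(s,2).tolist()))
    return sorted(res,reverse=True)
if __name__=="__main__":
    M=masks(sys.argv[1]);print({k:cv2.boundingRect(v) for k,v in M.items()})
    for r in fit(M)[:6]:print(r)
E
python3 clipfit.py b6; python3 - <<'E'
from clipfit import *
M=masks("b6");best=[]
for dx in range(-30,31,10):
    for dy in range(-20,31,5):
        best.append(fit(M,[p[0]+dx,p[1]+dy,p[2]],np.arange(0,.4,.06),np.arange(1,2.05,.2))[0]+(dx,dy))
for b in sorted(best,reverse=True)[:5]:print(b)
E
```

```text
{'side': (333, 219, 24, 20), 'scene': (323, 252, 26, 21)}
(0.677, 0.18, 1.2, [0.85, 0.5])
(0.673, 0.15, 1.4, [0.81, 0.53])
(0.663, 0.15, 1.5, [0.8, 0.53])
(0.656, 0.18, 1.1, [0.82, 0.49])
(0.653, 0.18, 1.3, [0.81, 0.5])
(0.646, 0.15, 1.3, [0.78, 0.51])
(0.677, 0.18, 1.2, [0.85, 0.5], 0, 0)
(0.672, 0.18, 1.2, [0.85, 0.49], 0, 5)
(0.646, 0.18, 1.4, [0.83, 0.46], 0, 10)
(0.618, 0.12, 1.4, [0.72, 0.52], 10, -5)
(0.614, 0.24, 1.2, [0.81, 0.42], -10, 20)
```

The lid didn't move between these tries. It sits at about 0.16 rad, as though the closed fingertips end some 26 mm above the reported TCP. I'll keep pressing down in small steps until the force rises.

Emit:
{"api": "carry_out", "payload": {
  "rows": [
    [6, 11, 0, 0],
    [6, 11, -5, 0],
    [6, 11, -10, 0],
    [6, 11, -15, 0],
    [6, 11, -19, 0],
    [6, 11, -22, 0],
    [6, 11, -22, 0]
  ]
}}

```text
time: 29.3
tool_pos: [488.8, 97.0, 46.7]
tcp_rot: [2.982, 1.554, 1.599]
contact_force: [-0.2, 0.3, 0.4]
grip_width: 0.7
```

```bash
python3 pr.py d3; python3 - <<'E'
from h import *
A=cv2.imread("pics/d3s.png",0);x0,y0=250,215
for r in A[y0:y0+56:2,x0:x0+110]:print("".join(" .:-=+*#%@"[min(9,v//26)] for v in r))
E
```

```text
29.3 [488.75977101  97.03500173  46.6778631 ] [-0.21987064  0.30651549  0.38103451] [ 0.01757805  0.01428311 -0.00355678] box [[-50.1  61.9  46.7]]
###########*+=---=*####********++++++++*****+++++++==========-------::::::::::::::::----::-==+++++++++++++++++
#########*+=---==+*#%%%%%%%##*+++++++++*################*#####**###******++***+++**+=-:::-===+++++++++++++++++
######**+=-===++++*##%%%%%%%#*+++++++++**##########################################*+-----==++++++++++++++++++
+++++=======+++++*#%%%%%%%%#*+++++++++++****+++*******************##*##############*+=--==++++++=+++++++++++++
======++++=+++++=+*#%%%%%%#*++++++++++++*###*+=+*############***###******#***+++****+=--==++++++++++++=+=+++++
--==+++++++++++++++*###%##*+++++++++++++*####*++*###########################*+=+*###+=---====+++++++++=+++++++
:-==++++++++++++++++***+++++++++++++++++*###################################*++*####+=--==+++++++++++++++++===
-===+++++++++++++++++++++++++++++++++++++*####################################*#####+===++++++++++++++++++==--
++++++++++++++++++++++++++++++++++++++++++********##############
[... 1455 characters left out ...]
=++++++++==-----------------------
++++=+++*#%%%%%%%%%%%%%%%%%%%%%%%%%%###########****+++++++******+++++++++++++++++++++=------------------------
+++++++*#%%%%%%%%%%%%%%%%%%%%%%%%%%%%%%%%%%%%%%%%%%%%%%%%%%%%%%%############*+++++++=-------------------------
+++++++++*############%%###%%%%%%%%%%%%%%%%%%%%%%%%%%%%%%%%%%%%%%%%%%%%%%%%#**+++++==-------------------------
+++++++++*#%%%#%%#################################%%%####%%%%%%%%%%%%%%%%%%%#*+++++=--------------------------
+++++++++*#%%%%%%%%%#%%%#%#%%#%##%#%%%#%%#################################%##*++++=---------------------------
+++++++++*#%%%#%%##%%%%%#%%%%%%%%%###%%#%%%%#%#%#%#%#####################%%#*++++==---------------------------
```

The lid is following the finger down. Continuing.

Emit:
{"api": "carry_out", "payload": {
  "rows": [
    [0, 0, -3, 0],
    [0, 0, -6, 0],
    [0, 0, -9, 0],
    [0, 0, -11, 0],
    [0, 0, -11, 0]
  ]
}}

```text
time: 29.87
tool_pos: [489.9, 97.1, 39.9]
tcp_rot: [2.747, 1.554, 1.365]
contact_force: [-10.1, -2.1, 33.5]
grip_width: 0.4
```

```bash
python3 pr.py d4; python3 - <<'E'
from h import *
A=cv2.imread("pics/d4s.png",0);x0,y0=250,245
for r in A[y0:y0+24:2,x0:x0+90]:print("".join(" .:-=+*#%@"[min(9,v//26)] for v in r))
E
```

```text
29.8667 [489.88901472  97.08461053  39.903621  ] [-10.1056347   -2.09810402  33.54730988] [-0.17717857  1.87985004  0.06381533] box [[-48.9  61.7  39.9]]
+++++++++++*#**++++++++++++++++++++++++++++++++++++++++++++++++**#**+++++++++=-------=++++
++++++++++****+++++++++++++++++++++++++++++++++++++++++++++++++++++++++++++++=-------=+++=
+++++++++++++++++++++++++++++++++++++++++++++++++++++++++++++++++++==+=======---======++=-
=+++++++++++++++++++++++++++++++++++++++++++++++++++++++++++++++++===----------==++++++=--
++++++++++++++++++++++++++++++++++++++++++++++++++++++++++++++++++====--------==++++++==--
++++++++++++++++++++++++********++++++++++++++++++++++++++++++++++++++++++=====+++++++=---
+++++++++*############*******++++***+++++++++++++**********************+++++==+++++++==---
++++++++*#%%%%%%%%%%%%%%%%%%%%%%%%%%#############***+++++******++++++++***+++=+++++++=----
+++++++*#%%%%%%%%%%%%%%%%%%%%%%%%%%%%%%%%%%%%%%%%%%%%%%%%%%%%%%############*++++++++=-----
+++++++++*############%####%%%%%%%%%%%%%%%%%%%%%%%%%%%%%%%%%%%%%%%%%%%%%%%%#**+++++==-----
+++++++++*#%%%%#%#################################%%%####%%%%%%%%%%%%%%%%%%%#*+++++=------
+++++++++*#%%%%%%%%%%%%%%%%%%%%%%%#%%%#####%#%###############################*++++=-------
```

33 N at reported z = 40, so the lid has seated firmly. I'll lift clear and measure the lid and clip.

Emit:
{"api": "carry_out", "payload": {
  "rows": [
    [0, 0, 25, 0],
    [0, 0, 60, 0],
    [-15, -30, 95, 0],
    [-35, -65, 125, 0],
    [-60, -100, 150, 0],
    [-80, -135, 170, 0],
    [-95, -170, 180, 0],
    [-100, -205, 180, 0],
    [-100, -225, 180, 0],
    [-100, -225, 180, 0]
  ]
}}

```text
time: 30.85
tool_pos: [389.6, -133.4, 220.8]
tcp_rot: [2.526, 1.556, 1.138]
contact_force: [-0.4, 0.3, -0.1]
grip_width: 0.6
```

```bash
python3 pr.py e1; python3 clipfit.py e1; python3 - <<'E'
from clipfit import *
M=masks("e1");best=[]
for dx in range(-15,16,5):
    for dy in range(-15,16,5):
        best.append(fit(M,[p[0]+dx,p[1]+dy,p[2]],np.arange(0,.2,.04),np.arange(.8,2.05,.2))[0]+(dx,dy))
for b in sorted(best,reverse=True)[:4]:print(b)
for nm,f,x0,y0,x1,y1 in(("side","s",250,215,370,300),("scene","c",255,235,380,310)):
    g=cv2.imread(f"pics/e1{f}.png",0)
    print(nm,x0,y0)
    for r in g[y0:y1:2,x0:x1]:print("".join(" .:-=+*#%@"[min(9,v//26)] for v in r))
E
```

```text
30.85 [ 389.55819424 -133.4126639   220.78306195] [-0.39633466  0.31917501 -0.05435621] [ 0.00294345 -0.00930881 -0.01808717] box [[-190.2 -146.3  220.8]]
{'side': (334, 228, 23, 23), 'scene': (324, 262, 25, 23)}
(0.675, 0.03, 1.1, [0.86, 0.49])
(0.666, 0.0, 1.4, [0.83, 0.5])
(0.659, 0.03, 1.2, [0.82, 0.5])
(0.645, 0.0, 1.5, [0.77, 0.52])
(0.641, 0.0, 1.3, [0.8, 0.49])
(0.64, 0.06, 0.9, [0.8, 0.48])
(0.672, 0.0, 1.4, [0.8, 0.54], 0, 5)
(0.666, 0.0, 1.4, [0.83, 0.5], 0, 0)
(0.663, 0.08, 1.0, [0.86, 0.47], -5, 10)
(0.644, 0.0, 1.2, [0.82, 0.47], 5, -5)
side 250 215
##########**+=---=*####********+++++++++++++++++++++++++++++++++++++++++++++++++++++++++++++====+++++++++++++++=====++==
########**+=---==+*#%%%%%%%##*++++++++++++++++++++++++++++++++++++++++++++++++++++++++++++===+=+++=++++=++++++==========
######**+=-====+++*##%%%%%%%#*+++++++++++++++++++++++++++++++++++++++++++++++++++++==++++====+=+==+=++++=++++=========+=
++++========++++++##%#%%%%%#**+++++++++++++++++++++++++++++++++++++++++++++++++++++=++++=====+=+==+++=+++++++===+==++===
=======++===+++==+*#%%%%%%#*++++++++++++++++++
[... 8774 characters left out ...]
+===---::::::::::::::::::::::::-=+=-:::-=++++++++++++++++++===========
===============================+*###%%%#+++++++++++===---:::::::::::::::::::::::::-----++=-::::-=+++++++++++++++++===========
=================================+**#%%#+++++++===---:::::::::::::::::::::::-----======+++-::::::-==+++++++++++++============
===================================++*%#++===----:::::::::-------::::------========--:=+++=-:::.::::-==++++++++++============
=====================================++*+=------------============--==============-:::=++++=-::::::::::--===+++++============
=================================================================================-:::-=+++++=-:::::::::::::--================
```

Lid ≈0–0.03 rad (shut), with the clip still out at about 1.4 rad. Next I'll fold the clip down from above and push it in against the front.

Emit:
{"api": "carry_out", "payload": {
  "rows": [
    [12, 30, -20, 0],
    [25, 65, -50, 0],
    [40, 100, -85, 0],
    [55, 135, -120, 0],
    [66, 158, -145, 0],
    [67, 161, -158, 0],
    [67, 161, -162, 0],
    [67, 161, -162, 0]
  ]
}}

```text
time: 31.67
tool_pos: [454.8, 35.4, 55.8]
tcp_rot: [3.045, 1.553, 1.666]
contact_force: [-0.0, -0.1, -0.1]
grip_width: 0.2
```

Emit:
{"api": "carry_out", "payload": {
  "rows": [
    [0, 0, -6, 0],
    [0, 0, -12, 0],
    [0, 0, -18, 0],
    [0, 0, -24, 0],
    [0, 0, -30, 0],
    [0, 0, -35, 0],
    [0, 0, -40, 0],
    [0, 0, -40, 0],
    [0, 0, -40, 0]
  ]
}}

```text
time: 32.42
tool_pos: [454.5, 35.3, 15.5]
tcp_rot: [3.091, 1.552, 1.712]
contact_force: [-0.7, 0.7, 0.6]
grip_width: 0.5
```

```bash
python3 pr.py f1; python3 - <<'E'
from h import *
g=cv2.imread("pics/f1s.png",0)
for r in g[215:280:2,300:380]:print("".join(" .:-=+*#%@"[min(9,v//26)] for v in r))
E
```

```text
32.4167 [454.54870778  35.34239505  15.48880862] [-0.73601701  0.65892204  0.55452767] [-0.00770654  0.07453408 -0.02880593] box [[-95.1   7.6  15.5]]
++++++++++++++++++++++=-:::::::::--:::::::::::::::::--:::::-::::...:-==+++++++++
++++++++++++++++++++++=-::::::::::::::::::::::::::::::::::::::::...:-=++++++++++
++++++++++++++++++++++==----::::::::::::::::::::::::::::::::::..:::-==+++++++++=
++++++++++++++++++++++*##******+++++*++=++++=====-------:----:---::-===+++======
++++++++++++++++++++++*##########################**####*********+====+=====----=
++++++++++++++++++++++*###****##################################*+=+====--------
+++++++++++++++++++++++*###*+++*###*************************##***+====----------
+++++++++++++++++++++++*###+=+*########################**++*****+==-------------
+++++++++++++++++++++++*####**##########################*+=+*###*====-----------
++++++++++++++++++++++*###################################**####*++===--===-----
+++++++++++++++++++++++**##***##################################*++==---===-----
+++++++++++++++++++++++++++++++++++*###****#**********####
[... 1023 characters left out ...]
+++++==---------------------==----------------------
%%%####%%%%%%%%%%%%%%%%%%%#*+++++=----------------==---===============----------
########################%##*++++=----------------=========+=+====++++===========
%##%#%#####%###########%%#*++++==----------------==+===+++++++=++++++=++++++++++
########%##############%%#*++++=----------------==+=++=+=+++++=+++++++++=+++++++
##################%####%%#*+++==---------------===++==+++++++++++++=+=++++++++++
######%################%%#*++==---------------======++++++++++++++++++++++++++++
###%#####%#############%%#*++=--------------==+++===++++++++++++++++++++++++++++
#######################%%#*+==----------======+==+++++++++++++++++++++++++++++++
```

Emit:
{"api": "carry_out", "payload": {
  "rows": [
    [2, 0.5, 0, 0],
    [4, 1, 0, 0],
    [6, 1, 0, 0],
    [8, 1.5, 0, 0],
    [10, 2, 0, 0],
    [10, 2, 0, 0],
    [10, 2, 0, 0]
  ]
}}

```text
time: 33.15
tool_pos: [463.6, 37.3, 15.7]
tcp_rot: [-3.08, 1.552, 1.824]
contact_force: [-6.1, -2.4, 2.3]
grip_width: 0.5
```

```bash
python3 pr.py f2; python3 - <<'E'
from h import *
g=cv2.imread("pics/f2s.png",0)
for r in g[235:270:2,310:370]:print("".join(" .:-=+*#%@"[min(9,v//26)] for v in r))
E
```

```text
33.15 [463.59347791  37.27063457  15.74985916] [-6.11583472 -2.40495611  2.30397345] [-3.10919556e-01  8.69573767e-01  7.65173951e-04] box [[-85.8   7.8  15.7]]
+++++++++******#################################*++++==---==
+++++++++++++++++++++++++*###********************+====------
++++++++++++++++++++++==+####**+++++++++==----====----------
+++++++++++++++++++++==+*#####*+++++++++==---=====----------
+++++++++++++++++++++=++*##**#**++++++++=-----===-----------
++++++++++++++++++++=++++++++**+++++++++=-------------------
+++++++++++++++++++===++==+++++++++++++==-------------------
++++++++++++=+++++====++++++==++========--------------------
+++++++++++==+++++==+++++++++++=----------------------------
+++++++++++=+++++===++++++++++==----------------------------
++++++++++++++++===++++++++++==-----------------------------
*************+++==+++++++++++=------------------------------
***++++++++++*++++++++++++++==------------------------------
%%%############*++++++++===---------------------------------
%%%%%%%%%%%%%%%#*++++++==-----------------------------------
%%%%%%%%%%%%%%%%#*++++==----------------====================
##############%#*+++++=----------------==++++=+==+++==+=+++=
#############%##*++++==----------------==+++=+=++++++++++++=
```

6 N with the finger at box x = −86, where it would meet a fully folded clip. I'll back off and measure.

Emit:
{"api": "carry_out", "payload": {
  "rows": [
    [-6, -1, 0, 0],
    [-18, -3, 0, 0],
    [-30, -6, 15, 0],
    [-40, -15, 50, 0],
    [-50, -50, 85, 0],
    [-58, -85, 120, 0],
    [-65, -120, 155, 0],
    [-70, -155, 190, 0],
    [-72, -175, 205, 0],
    [-72, -175, 205, 0]
  ]
}}

```text
time: 34.13
tool_pos: [392.8, -141.6, 224.8]
tcp_rot: [2.77, 1.558, 1.389]
contact_force: [0.4, -0.4, 0.7]
grip_width: 0.5
```

```bash
python3 pr.py g1; python3 - <<'E'
from clipfit import *
for nm,f,x0,y0,x1,y1 in(("side","s",250,235,370,295),("scene","c",255,245,380,310)):
    g=cv2.imread(f"pics/g1{f}.png",0);print(nm,x0,y0)
    for r in g[y0:y1:2,x0:x1]:print("".join(" .:-=+*#%@"[min(9,v//26)] for v in r))
print(proj("side",box(p,clipP(0,0,[35,35,-35,-35],[0,34,0,34],-2.5))).round(),proj("scene",box(p,clipP(0,0,[35,35,-35,-35],[0,34,0,34],-2.5))).round())
for c in(.15,.3,.5):print(c,proj("scene",box(p,clipP(0,c,[35,-35],[34,34],-2.5))).round().tolist())
print("FL",proj("side",box(p,[[-63,98,60],[-63,98,0]])).round().tolist(),proj("scene",box(p,[[-63,98,60],[-63,98,0]])).round().tolist())
E
cp pics/g1s.png pics/g1_s.png; python3 cupblob.py g1 | head -4
```

```text
34.1333 [ 392.78875376 -141.61485882  224.78933567] [ 0.42258761 -0.35308559  0.69792719] [-0.03472648 -0.02655757  0.00829476] box [[-188.5 -154.9  224.8]]
side 250 235
+++++++++++++++++++++++++++++++++++++++++++++++++++++++++++++++++++++++++++++==++++==+*##*+==--------------=====+=+==+++
++++++++++++++++++++++++++++++++++++++++++++++++++++++++++++++++++++++++++++++++++===*###*+=---------------======+======
++++++++++++++++++++++++++++++++++++++++++++++++++++++++++++++++++++++++++++++++++==+*##*+==--------------===++=++=====+
+++++++++++++++++++++++++++++++++++++++++++++++++++++++++++++++++++++++++++++++++==+*##*+==--------------============+++
++++++++++++****++++++++++++++++++++++++++++++++++++++++++++++++++++++++++==++++===+*#**+==---------------======+===+=++
=++==++++++****+++++++++++++++++++++++++++++++++++++++++++++++++++++++++++++++++=+++++++=====---------------=====+=+++++
=++=+=++++***++++++++++++++++++++++++++++++++++++++++++++++++++++++++++++=+++++===++++++=====----------------==+++=++=++
+====+++++++++++++++++++++++++++++++++++++++++++++++++++++++++++++++++++==++++====+
[... 6593 characters left out ...]
:::::--===++++============
=====================================+++==------------============--==============-:::=++++++=-::::::::::::----==============
=================================================================================-:::-=++++++++--::::::::::::::::::-----=====
[ 384  202   33   45 1263] [399. 223.] rect [44. 32.] 90
[ 504  253  136  125 6748] [560. 331.] rect [148.  98.] 12Traceback (most recent call last):
  File "<stdin>", line 5, in <module>
  File "clipfit.py", line 6, in clipP
    return lidp(a,np.c_[138.5+l*np.cos(b)-t*np.sin(b),y,3+l*np.sin(b)+t*np.cos(b)])
                              ~^~~~~~~~~~
TypeError: can't multiply sequence by non-int of type 'numpy.float64'
```

```bash
python3 - <<'E'
from clipfit import *
Z=np.array
for c in(0,.15,.3,.5,.8):
    for t in(2.5,-2.5):
        q=[proj(n,box(p,clipP(0,c,Z([35.,35,-35]),Z([0.,34,34]),t))).round(1).tolist() for n in("scene","side")];print(c,t,q)
g=cv2.imread("pics/g1c.png",0)
for x in(330,335,340,345):print(x,[int(v) for v in g[258:300,x]])
g=cv2.imread("pics/g1s.png",0)
for y in(243,247,251,255,259,263):print(y,[int(v) for v in g[y,322:352]])
E
```

```text
0 2.5 [[[323.5, 273.1], [323.4, 287.3], [351.6, 275.2]], [[336.6, 245.4], [336.6, 260.9], [341.7, 245.0]]]
0 -2.5 [[[322.0, 271.9], [321.9, 286.1], [350.1, 274.1]], [[334.0, 245.2], [334.0, 260.7], [339.3, 244.8]]]
0.15 2.5 [[[323.5, 272.9], [324.9, 288.3], [353.2, 276.1]], [[336.5, 245.2], [339.1, 260.7], [344.1, 244.9]]]
0.15 -2.5 [[[322.0, 272.0], [323.5, 287.4], [351.6, 275.2]], [[334.0, 245.4], [336.6, 260.9], [341.7, 245.0]]]
0.3 2.5 [[[323.5, 272.7], [326.4, 288.9], [354.7, 276.6]], [[336.5, 245.1], [341.6, 260.2], [346.4, 244.4]]]
0.3 -2.5 [[[322.0, 272.2], [325.0, 288.3], [353.2, 276.1]], [[334.1, 245.6], [339.2, 260.7], [344.1, 244.8]]]
0.5 2.5 [[[323.4, 272.5], [328.3, 289.1], [356.7, 276.8]], [[336.4, 244.8], [344.7, 259.1], [349.3, 243.2]]]
0.5 -2.5 [[[322.1, 272.5], [326.9, 289.0], [355.2, 276.8]], [[334.2, 245.8], [342.4, 260.0], [347.2, 244.1]]]
0.8 2.5 [[[323.3, 272.1], [330.7, 288.3], [359.2, 275.9]], [[336.2, 244.5], [348.6, 256.3], [353.0, 240.6]]]
0.8 -2.5 [[[322.2, 272.8], [329.6, 288.9], [358.0, 276.5]], [[334.4, 246.1], [346.8, 257.8], [351.3, 242.0]]]
330 [12
[... 954 characters left out ...]
133, 136, 136, 137, 132, 122, 113, 118, 130, 136, 135, 134, 137, 131, 116, 111, 122, 129, 119, 98, 86, 86, 84, 84, 84, 85, 84, 85]
251 [128, 133, 136, 136, 135, 128, 120, 120, 131, 136, 138, 140, 146, 154, 154, 140, 130, 131, 130, 116, 95, 85, 84, 85, 84, 84, 84, 84, 85, 84]
255 [136, 137, 136, 133, 125, 116, 123, 134, 139, 141, 142, 140, 140, 144, 144, 140, 137, 128, 110, 93, 85, 84, 85, 84, 84, 84, 83, 83, 84, 84]
259 [154, 154, 151, 141, 129, 130, 137, 138, 135, 135, 135, 135, 137, 141, 143, 141, 129, 108, 91, 84, 85, 83, 84, 85, 83, 86, 85, 86, 84, 87]
263 [216, 216, 213, 199, 175, 152, 139, 135, 135, 135, 133, 124, 106, 91, 83, 83, 84, 84, 83, 83, 83, 85, 84, 84, 83, 86, 85, 84, 88, 92]
```

The side view puts the clip at about 0.05–0.1 rad, inside tolerance but close enough to repeat. I'll push once more, lower down on the clip.

Emit:
{"api": "carry_out", "payload": {
  "rows": [
    [10, 32, -30, 0],
    [20, 66, -65, 0],
    [30, 100, -100, 0],
    [40, 134, -135, 0],
    [48, 160, -170, 0],
    [52, 171, -198, 0],
    [52, 171, -210, 0],
    [52, 171, -214, 0],
    [52, 171, -214, 0],
    [55, 171.5, -214, 0],
    [59, 172.5, -214, 0],
    [63, 173, -214, 0],
    [66, 173.5, -214, 0],
    [69, 174, -214, 0],
    [71, 174.5, -214, 0],
    [71, 174.5, -214, 0]
  ]
}}

```text
time: 35.62
tool_pos: [463.5, 35.8, 7.7]
tcp_rot: [3.023, 1.554, 1.642]
contact_force: [0.2, 0.1, -0.4]
grip_width: 0.8
```

```bash
python3 pr.py g2
```

```text
35.6167 [463.48784843  35.76129787   7.65770218] [ 0.23315447  0.09234676 -0.39511669] [ 0.03094972  0.05511397 -0.01111128] box [[-86.2   6.3   7.7]]
```

Emit:
{"api": "carry_out", "payload": {
  "rows": [
    [1, 0, 0, 0],
    [2, 0.4, 0, 0],
    [3, 0.6, 0, 0],
    [3, 0.6, 0, 0],
    [3, 0.6, 0, 0]
  ]
}}

```text
time: 36.18
tool_pos: [463.7, 36.2, 7.0]
tcp_rot: [-2.958, 1.553, 1.944]
contact_force: [-5.6, -3.7, 4.7]
grip_width: 0.2
```

Emit:
{"api": "carry_out", "payload": {
  "rows": [
    [-6, -1, 0, 0],
    [-18, -3, 0, 0],
    [-30, -6, 15, 0],
    [-40, -15, 50, 0],
    [-50, -50, 85, 0],
    [-58, -85, 120, 0],
    [-65, -120, 155, 0],
    [-70, -155, 190, 0],
    [-72, -175, 215, 0],
    [-72, -175, 215, 0]
  ]
}}

```text
time: 37.02
tool_pos: [392.0, -141.5, 225.3]
tcp_rot: [3.103, 1.557, 1.721]
contact_force: [1.5, -0.4, 0.1]
grip_width: 0.8
```

```bash
python3 pr.py g3; python3 - <<'E'
import cv2
for n in("g1s","g3s"):
    g=cv2.imread(f"pics/{n}.png",0).astype(float)
    for y in(247,251,255,259,275):
        r=g[y,318:350];h=105 if y<270 else 150
        i=[k for k in range(len(r)-1) if r[k]>=h>r[k+1]][-1 if y<270 else 0];print(n,y,round(318+i+(r[i]-h)/(r[i]-r[i+1]),2))
E
python3 cupblob.py g3; python3 clipfit.py e1 >/dev/null; python3 lidfit.py g3 | grep -E "left|front"
```

```text
37.0167 [ 392.03822032 -141.5438075   225.32309195] [ 1.51933044 -0.351776    0.11097747] [4.76751399e-02 2.17369462e-02 5.28243619e-05] box [[-189.2 -154.7  225.3]]
g1s 247 342.67
g1s 251 341.52
g1s 255 340.29
g1s 259 339.18
g1s 275 326.43
g3s 247 342.57
g3s 251 341.52
g3s 255 340.32
g3s 259 339.21
g3s 275 326.41
[565 197  14  18 134] [571. 207.] rect [17. 13.] 90
[ 383  202   34   45 1271] [399. 223.] rect [44. 33.] 90
[ 504  253  136  125 6746] [560. 331.] rect [148.  98.] 12
side left [(np.float64(20.1), np.float64(0.01)), (np.float64(16.0), np.float64(0.04)), (np.float64(9.6), np.float64(-0.02)), (np.float64(8.4), np.float64(0.07))]
side front [(np.float64(6.1), np.float64(-0.02)), (np.float64(4.9), np.float64(0.01)), (np.float64(3.7), np.float64(0.1)), (np.float64(3.2), np.float64(0.13))]
scene left [(np.float64(23.4), np.float64(0.04)), (np.float64(22.2), np.float64(0.07)), (np.float64(18.0), np.float64(0.01)), (np.float64(17.9), np.float64(0.1))]
scene front [(np.float64(5.2), np.float64(-0.02)), (np.float64(4.0), np.float64(0.04)), (np.float64(2.3), np.float64(0.01)), (np.float64(1.6), np.float64(0.13))]
```

The second 6 N push didn't move the clip at all, so it's at its stop. The lid edges fit about 0 rad and the cup is still upright, so I'm handing in.

```bash
python3 -c "
from plant import *
print(get_obs()['time']);close_job()"
```

```text
37.1667
the job is handed in; nothing more can be done
```

I finished the lunch box and handed it in at about 37 s. No verdict is reported, so this rests on my own checks.

**What I did:** I tipped the cup of eggs over the box's front wall into the right bay and stood the cup back on the worktop. Then I pushed the lid shut and folded the clip down against the front.

**Last checks:**
- **Eggs:** the picture taken while pouring showed all six in the right bay. I could not see them again once the lid was shut.
- **Cup:** its outline in the side view matches an upright cup on the worktop.
- **Lid:** it seated under a 33 N push, and its edges fit 0–0.04 rad, with a weaker scene fit up to 0.07 (limit 0.06).
- **Clip:** it reads about 0.05–0.1 rad (limit 0.15). A second push at a lower point, about 6 N, did not move it.
- **Jar and tongs:** no move went near them, but I did not measure their positions at the end.

**What went wrong or disagreed:**
- The first grip on the cup's rim came off because I lifted too soon; the cup stayed upright and kept its eggs.
- During an early test lift, joint 3 read 0.036 rad, just under its 0.04 limit. Nothing was flagged, but it could count as a range violation.
- With the gripper closed, the fingertips seem to end about 26 mm above the reported position. Because of that the first lid push stopped at about 0.16 rad, and I had to push again.

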